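# Sort the drawing tools and model pieces into their trays

### The job

Tidy the desk by sorting four things into the two plywood trays: the marker and the drafting brush go into the tray that holds the pencil, the two foam pieces into the tray that holds the small timber block (one foam piece has been left in the pencil tray by mistake and has to come out). In the end the marker and the brush lie flat inside their tray, each foam piece sits on its underside, flat on the floor of its tray with nothing beneath it, and the pencil and the timber block are still in their trays. Leave the weight, glue bottle and tape measure where they are, and everything let go of and at rest.

Things in the scene. Friction and masses are not known exactly. Their poses are not given: they have to be found in the camera images.
- tray_a: The pencil tray: fixed open plywood tray, grey felt floor, 140 (x) x 210 (y) x 35 mm high outside, walls and floor 5 mm thick (inside 130 x 200, floor 5 mm above the desk, rim at 35 mm). Looks just like tray_b and may change places with it; it is the tray in which the pencil lies. Origin at the centre of its underside, z up, y along its length.
- tray_b: The block tray: same as tray_a in every size; it is the tray in which the timber block lies. Origin at the centre of its underside, y along its length.
- foam_step: Pale blue rigid foam piece, L-shaped in plan, 50 (x) x 80 (y) x 30 mm high. Origin at the centre of the underside of its 50 x 80 outline, z up; it fills x -25..0 for all y (-40..40) and x 0..25 only for y 0..40, so it can be gripped across x (50 mm) at y = 8..32 mm. Starts flat, either in tray_a or on the cork mat.
- foam_tower: Pale blue foam model piece, upright block 44 x 44 x 58 mm high, rigid. Origin at the centre of its underside, z up. Starts upright; wherever foam_step is not: on the cork mat or in tray_a.
- marker: White marker pen with green cap, lying on the desk, 135 mm long along its y axis, 16 mm thick; origin under its middle (y -68..68 mm).
- brush: Drafting brush: wooden back 160 mm long along its y axis, 24 mm wide with the bristles and 27 mm high, lying on the desk; origin at the centre of its underside. The solid part, to be gripped across x, is 12 mm wide (x -5..7 mm), z 0..15 mm, y -54..70 mm; the outer bristles give way.
- pencil: Natural wood pencil, 152 x 8 x 7 mm, lying in tray_a along its length beside the +x wall (origin 44 to 52 mm from the tray's middle line); origin on its underside, it reaches from y -56 to 74 mm (tip to +y or nearly so).
- timber_block: Sawn timber block 30 (x) x 50 (y) x 22 mm high, lying in tray_b near its +y end (67 to 76 mm from the middle) with its 50 mm side across the tray; origin at the centre of its underside.
- work_mat: Fixed cork mat, 125 (x) x 155 (y) x 5 mm thick, right of the paper trimmer; one foam piece stands on it. Origin at the centre of its underside.
- weight: Bystander: turned grey steel drafting weight, 50 mm diameter, 46 mm high, standing between the marker and the brush; origin at the centre of its underside.
- glue_bottle: Bystander: upright white glue bottle, 43 mm diameter up to 103 mm, nozzle 24 mm diameter up to 134 mm; origin at the centre of its underside.
- tape_measure: Bystander: pocket tape measure, 30 (x) x 62 (y) x 52 mm high; origin at the centre of its underside.
- drawer_box: Fixed birch drawer box at the right, 168 mm high; origin at the centre of its underside. In world axes it covers x -125..125, y -110..110 mm about that; the middle drawer (to 107 mm high) stands open towards +y, reaching y +162 mm with its pull. On top, fixed: a pencil cup (to 345 mm above the desk, at offset x +60, y -55 mm) and a stapler.
- trimmer_corner (a point): Far left top corner of the bed of the fixed paper trimmer in front of the robot, whose bed covers about x 0.21..0.51, y -0.155..0.165 m (world), 22 mm high (rail 31 mm); the notebook and spectacles on it reach 80 mm. Its arm along the near side (x about 0.21 m) is raised; the handle, near y 0.13..0.23 m, reaches about 170 mm.
Things that resemble listed ones, but are neither listed nor needed, are in the scene too. What is shaped like the foam_tower but purple is not meant.

How it is judged:
By the outcome, as a careful person would: the job done as asked, in the order asked, and still so for the second after the job is handed in, with the robot touching nothing.
It also fails if it takes over 72 s, if anything falls off the work surface, if the arm or the gripper's body presses on something with over 40 N, if the wrist force passes 120 N, or if a joint passes its speed limit or range.

### The arm

A 6-joint arm with a two-finger parallel gripper is mounted at the origin on the work surface; the furniture and walls round the work are solid. World frame = base frame: x ahead of the robot, y to its left, z up, the work surface at z = 0. Lengths are in m, angles in rad, forces in N, time in s.
With the tool pointing down it reaches from about 0.3 to 0.85 m from the base axis. Payload 4.2 kg.
Tool frame: the origin (TCP) lies at the very end of the fingers, on their centre line; the grasp point (between the pads) lies 19 mm behind it (manip.pinch_z is the distance from the TCP to the grasp point, in m); z points along the fingers, y is the line along which they close (so a half turn about z gives the same grasp; the last joint's range is limited). The gripper opens to 91 mm and grips with 3 to 60 N. Pads are 32 mm wide; open, the fingers measure 118 mm over their backs; the gripper's body (76 mm by 178 mm) begins 60 mm behind the grasp point.
Start: joints at [-1.251, 0.32, 1.565, -0, 1.257, -0.02], TCP at [0.192, -0.542, 0.181] pointing down, gripper open.
Joint ranges: [-3.11, 3.11], [-0.84, 2.01], [0.21, 2.61], [-1.34, 4.49], [0.05, 2.63], [-2.56, 2.56]. Speed limits (rad/s): [2.57, 2.57, 3.14, 3.14, 3.14, 3.14].

### API

Orientations are given as [roll, pitch, yaw] about the fixed x, y, z axes, in that order (R = Rz(yaw) Ry(pitch) Rx(roll)).
In Python, from cell import manip, capture gives the robot as it stands. The module is installed in compiled form; this text tells all that it offers.
- The arm moves only by the tool step_arm, never from a script. Its argument "plan" is a list of rows, each an object of numbers: "ax", "ay", "az": the turn, a rotation vector about the world's x, y, z in rad; "x", "y", "z": the shift along the world's x, y, z in mm; "fingers": the opening, from 0 (shut) to 1 (fully open). In form: [{"ax": .., "ay": .., "az": .., "x": .., "y": .., "z": .., "fingers": ..}, ...]. A call has 1 to 5 rows; each row is the pose to reach, as a shift and turn from the pose commanded when the call began; what a row does not reach only later rows make up. A row lasts 1/10 s, in which the tool goes at most 50 mm and 8.59 degrees, less where a joint would pass 70% of its speed; a pose out of reach is approached as far as the arm can. A call with a gripper value outside its range is refused whole. The fingers move at their own pace and stop on an object; "newtons" is the grip in N (left out, the last holds). Time passes only in rows, so rows that repeat a pose let the fingers close. It gives the time, the measured TCP pose, the force, the opening and the grip force at its end, in the units of the state.
- manip.get_obs(): the state, without advancing time (a new reading comes with each control period).
- capture(name): name is "side" or "top" or "wrist"; returns a dict with "image" (420x560x3 uint8, blue, green, red), "K" (3x3 intrinsics, pixels), "eye" and "rotation" of the camera in the world; the wrist camera has in their place "T_tool_cam" (4x4, takes a point from camera to tool coordinates, whose origin is the TCP and whose axes are the flange's). Camera axes: x right, y up, looking along -z (the intrinsics and any distortion apply to the point x, -y, -z); pixel columns grow to the right and rows downward; lengths in m; the calibration is good to about 2 mm. A picture is of the moment at which its call begins: read the wrist's pose just before it. There is no depth.
- manip.close_job(): hands the job in; it is judged then, once.
The state is a dict: "time_s": time; "qpos": joint angles; "joint_vel": joint speeds; "joint_efforts": joint torques, N m; "ee_pos": TCP position; "eef_rot": TCP orientation; "contact_force": force on the tool from outside, world axes, zero at the start; "moment": the same for the moment, N m; "gripper_width": finger opening in m; "gripper_force": force on a finger pad.
Only numpy, scipy, OpenCV 4.12 (cv2) and the standard library are available. Lean on these libraries where they do the work, as an engineer would, in place of code of your own. Each camera call takes 0.05 s, during which the arm holds its last target. There are 200 camera calls.

## Working session

There is one attempt and no reset: what is moved stays moved. The work goes in short steps, Python scripts to look and compute and a tool call to move; the robot and the scene stay as the last step left them, time stands still between calls to the robot, and variables do not carry over. Pictures are saved under pics/ and viewed, at most 10 in all, crops included, and the job is handed in when it is done.

Besides the shell and the picture viewer there is one more tool, called as name([rows], argument=value, ...), one row to a line, values as JSON. step_arm: Moves the arm, as the interface text tells. Its arguments: {"type":"object","properties":{"plan":{"type":"array","items":{"type":"object","properties":{"ax":{"type":"number"},"ay":{"type":"number"},"az":{"type":"number"},"x":{"type":"number"},"y":{"type":"number"},"z":{"type":"number"},"fingers":{"type":"number"}}}},"newtons":{"type":"number"}},"required":["plan"]}

```bash
mkdir -p pics; python3 - <<'E'
from cell import manip, capture
import cv2,pickle
o=manip.get_obs();print({k:o[k] for k in ("time_s","ee_pos","eef_rot","gripper_width","contact_force")}, manip.pinch_z)
for n in("top","side"):
    c=capture(n);cv2.imwrite(f"pics/{n}0.png",c["image"]);pickle.dump(c,open(f"{n}0.pkl","wb"));print(n,c["K"],c["eye"],c["rotation"],[k for k in c])
E
```

```text
{'time_s': 0.0, 'ee_pos': array([ 0.1914645 , -0.54159441,  0.18024393]), 'eef_rot': array([-3.13988360e+00, -1.07819120e-05,  3.39816172e-01]), 'gripper_width': 0.09110203584092298, 'contact_force': array([-0.09707425, -0.44883274, -0.1488411 ])} 0.0188
top [[407.74247881   0.         275.9819501 ]
 [  0.         407.74247881 207.89672334]
 [  0.           0.           1.        ]] [ 0.29189667 -0.05103286  1.37481895] [ 0.13719594  0.00716389 -1.54881046] ['image', 'K', 'eye', 'rotation']
side [[506.96203223   0.         281.20033976]
 [  0.         506.96203223 215.10292916]
 [  0.           0.           1.        ]] [0.44763622 0.93258512 0.861006  ] [0.88283707 0.01356973 3.14127315] ['image', 'K', 'eye', 'rotation']
```

View pics/top0.png

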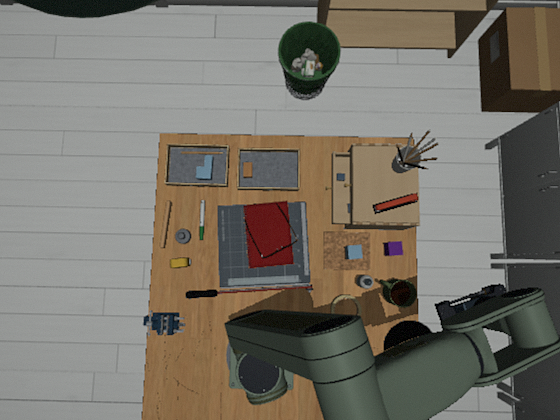

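View pics/side0.png

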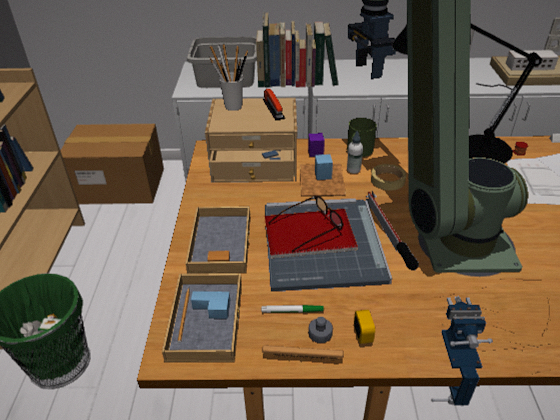

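Top view: the pencil tray is at (197,165), with a pale blue L inside and the pencil at its top wall. The block tray is at (268,168), with the orange-brown block at (248,169). The foam tower candidates are pale blue on cork at (354,252) and purple at (393,248); the pale blue one on the mat fits. The marker is at (202,220), the brush at (165,224), the weight at (182,236) and the tape measure at (180,262). I'll confirm with an enlarged crop and measure.

```bash
cat > h.py <<'E'
import numpy as np,cv2,pickle
from scipy.spatial.transform import Rotation as Rn
def cam(c): return c["K"],np.array(c["eye"]),Rn.from_euler("xyz",c["rotation"]).as_matrix()
def toworld(c,px,z):
    K,e,R=cam(c);px=np.atleast_2d(px).astype(float)
    d=np.c_[(px[:,0]-K[0,2])/K[0,0],-(px[:,1]-K[1,2])/K[1,1],-np.ones(len(px))]@R.T
    return e+d*((z-e[2])/d[:,2])[:,None]
def topx(c,P):
    K,e,R=cam(c);p=(np.atleast_2d(P)-e)@R
    return np.c_[K[0,0]*p[:,0]/-p[:,2]+K[0,2],K[1,1]*-p[:,1]/-p[:,2]+K[1,2]]
def wcam(c,o):
    T=np.eye(4);T[:3,:3]=Rn.from_euler("xyz",o["eef_rot"]).as_matrix();T[:3,3]=o["ee_pos"]
    T=T@c["T_tool_cam"]
    return dict(K=c["K"],eye=T[:3,3],rotation=Rn.from_matrix(T[:3,:3]).as_euler("xyz"),image=c["image"])
E
python3 - <<'E'
from h import *
t=pickle.load(open("top0.pkl","rb"));im=t["image"]
a=cv2.resize(im[135:275,150:310],None,fx=4,fy=4,interpolation=cv2.INTER_CUBIC)[:,:]
b=cv2.resize(im[225:275,320:410],None,fx=4,fy=4,interpolation=cv2.INTER_CUBIC)
cv2.imwrite("pics/crop_a.png",a)
s=pickle.load(open("side0.pkl","rb"))
c=cv2.resize(s["image"][120:200,285:385],None,fx=4,fy=4,interpolation=cv2.INTER_CUBIC)
out=np.zeros((530,400,3),np.uint8);out[:320]=c;out[325:525,:360]=b;cv2.imwrite("pics/crop_b.png",out)
for n,p,z in [("trayA",(197,165),.035),("trayB",(268,168),.035),("marker",(202,220),.01),("brush",(165,224),.02),("tower",(354,252),.063),("step",(204,168),.035),("weight",(182,236),.046)]: print(n,toworld(t,p,z).round(3))
E
```

```text
trayA [[0.617 0.232 0.035]]
trayB [[ 0.611 -0.008  0.035]]
marker [[0.434 0.211 0.01 ]]
brush [[0.417 0.332 0.02 ]]
tower [[ 0.336 -0.29   0.063]]
step [[0.607 0.208 0.035]]
weight [[0.376 0.267 0.046]]
```

View pics/crop_a.png

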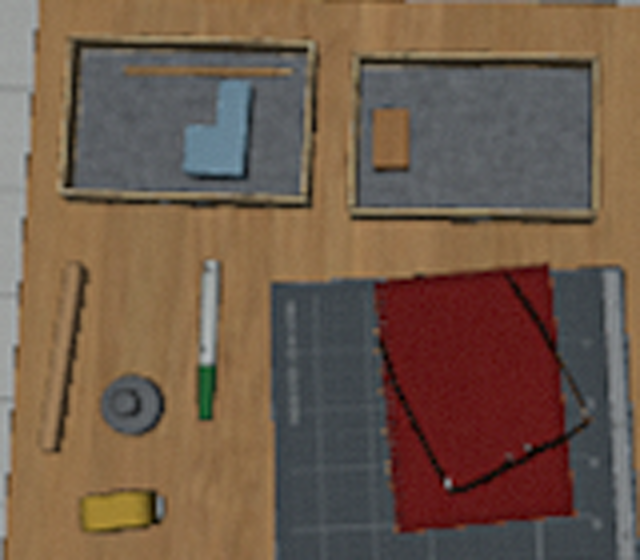

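View pics/crop_b.png

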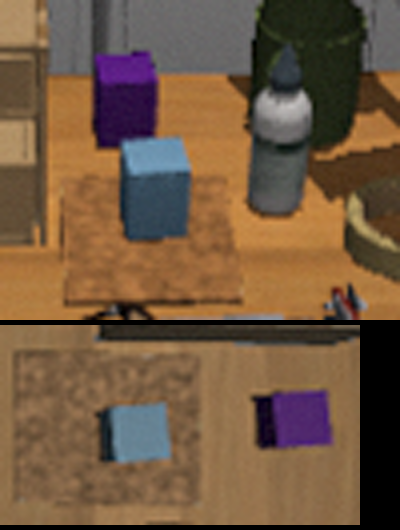

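The crop confirms it: the pale blue upright block on cork is the tower, and the purple one beside it is the look-alike. The pencil lies at the tray A top wall and the block in tray B.

```bash
python3 - <<'E'
from h import *
from cell import manip,capture
t=pickle.load(open("top0.pkl","rb"))
for n,p,z in [("box corners",[(352,145),(418,226),(350,226),(350,225)],.168),("drawer",[(332,153),(332,223)],.107),("glue",[(362,281)],.134),("mat",[(323,231),(370,231),(370,270),(323,270)],.005),("trayAcorners (outer)",[(150+66/4,135+40/4),(150+316/4,135+40/4),(150+308/4,135+204/4),(150+62/4,135+198/4)],.035),
("trayB",[(150+352/4,135+56/4),(150+598/4,135+56/4),(150+595/4,135+218/4),(150+350/4,135+215/4)],.035),("tape",[(150+120/4,135+510/4)],.052),("marker ends",[(150+210/4,135+262/4),(150+205/4,135+418/4)],.008),("brush ends",[(150+76/4,135+264/4),(150+49/4,135+450/4)],.02)]: print(n,toworld(t,p,z)[:,:2].round(3).tolist())
c=capture("wrist");print(c["K"],c["T_tool_cam"].round(4))
E
```

```text
box corners [[0.657, -0.266], [0.413, -0.461], [0.409, -0.259], [0.412, -0.259]]
drawer [[0.647, -0.213], [0.423, -0.214]]
glue [[0.248, -0.301]]
mat [[0.406, -0.197], [0.409, -0.355], [0.279, -0.353], [0.276, -0.198]]
trayAcorners (outer) [[0.684, 0.339], [0.689, 0.127], [0.547, 0.128], [0.548, 0.334]]
trayB [[0.675, 0.096], [0.679, -0.113], [0.54, -0.112], [0.538, 0.093]]
tape [[0.29, 0.268]]
marker ends [[0.5, 0.213], [0.368, 0.211]]
brush ends [[0.495, 0.324], [0.338, 0.337]]
[[329.15409507   0.         277.46583245]
 [  0.         329.15409507 209.64913351]
 [  0.           0.           1.        ]] [[-8.000e-04  9.595e-01  2.816e-01  8.010e-02]
 [ 1.000e+00  7.000e-04  4.000e-04  8.000e-04]
 [ 2.000e-04  2.816e-01 -9.595e-01 -2.048e-01]
 [ 0.000e+00  0.000e+00  0.000e+00  1.000e+00]]
```

step_arm([
  {"x":30,"y":40,"z":40,"az":-0.15},
  {"x":60,"y":80,"z":70,"az":-0.3},
  {"x":80,"y":120,"z":90,"az":-0.34},
  {"x":100,"y":165,"z":100,"az":-0.34},
  {"x":120,"y":210,"z":100,"az":-0.34},
])

```text
$.plan[0]: bad value
```

step_arm([
  {"ax":0,"ay":0,"az":-0.15,"x":30,"y":40,"z":40,"fingers":1},
  {"ax":0,"ay":0,"az":-0.3,"x":60,"y":80,"z":60,"fingers":1},
  {"ax":0,"ay":0,"az":-0.34,"x":80,"y":125,"z":60,"fingers":1},
  {"ax":0,"ay":0,"az":-0.34,"x":100,"y":170,"z":60,"fingers":1},
  {"ax":0,"ay":0,"az":-0.34,"x":120,"y":210,"z":60,"fingers":1},
])

```text
time_s: 0.65
ee_pos: [0.3079, -0.3389, 0.2412]
eef_rot: [3.141, -0.001, -0.001]
contact_force: [0.7, -0.1, 1.6]
gripper_width: 0.0912
gripper_force: 0.0
```

```bash
cat >> h.py <<'E'
from scipy.optimize import minimize
def box(x0,x1,y0,y1,z0,z1): return np.array([[x,y,z] for x in(x0,x1) for y in(y0,y1) for z in(z0,z1)])
TOWER=[box(-.022,.022,-.022,.022,0,.058)]
STEP=[box(-.025,0,-.04,.04,0,.03),box(0,.025,0,.04,0,.03)]
TRAY=[box(-.07,.07,-.105,.105,0,.035)]
def render(c,boxes,x,y,yaw,z):
    m=np.zeros((420*2,560*2),np.uint8);R=Rn.from_euler("z",yaw).as_matrix()
    for b in boxes:
        h=cv2.convexHull(topx(c,b@R.T+[x,y,z]).astype(np.float32))
        cv2.fillConvexPoly(m,((h+.5)*2*16).astype(np.int32),1,cv2.LINE_8,4)
    return m
def blue(im):
    h=cv2.cvtColor(im,cv2.COLOR_BGR2HSV);return cv2.inRange(h,(95,60,50),(113,255,255))
def largest(m,near=None):
    n,l,s,ct=cv2.connectedComponentsWithStats(m)
    i=1+np.argmax(s[1:,4]) if near is None else 1+np.argmin(np.hypot(*(ct[1:]-near).T)+1e3*(s[1:,4]<60))
    return (l==i).astype(np.uint8)
def fit(c,mask,boxes,p0,z):
    M=cv2.resize(mask,None,fx=2,fy=2,interpolation=cv2.INTER_NEAREST)
    def f(p):
        r=render(c,boxes,*p,z);return 1-(M&r).sum()/max((M|r).sum(),1)
    best=None
    for dy in(0,.1,-.1):
        q=np.array(p0)+[0,0,dy]
        s=[q]+[q+d for d in([.01,0,0],[0,.01,0],[0,0,.1])]
        r=minimize(f,q,method="Nelder-Mead",options=dict(initial_simplex=s,xatol=1e-4,fatol=1e-4))
        if best is None or r.fun<best.fun:best=r
    return best.x,1-best.fun
E
python3 - <<'E'
from h import *
from cell import manip,capture
o=manip.get_obs();c=capture("wrist");w=wcam(c,o);cv2.imwrite("pics/w1.png",c["image"])
pickle.dump(w,open("w1.pkl","wb"))
near=topx(w,[.336,-.29,.06])[0];print(near)
m=largest(blue(c["image"]),near);print(m.sum(),fit(w,m,TOWER,[.336,-.29,0],.005))
for n,ps in (("top",[("tower",TOWER,[.336,-.29,0],.005),("step",STEP,[.61,.21,0],.005)]),("side",[("tower",TOWER,[.336,-.29,0],.005),("step",STEP,[.61,.21,0],.005)])):
    t=pickle.load(open(n+"0.pkl","rb"))
    for k,b,p,z in ps:
        best=None
        for y in ([0] if k=="tower" else [0,1.57,3.14,-1.57]):
            nr=topx(t,[p[0],p[1],.04])[0]
            m=largest(blue(t["image"]),nr);r=fit(t,m,b,[p[0],p[1],y],z)
            if best is None or r[1]>best[1]:best=r
        print(n,k,m.sum(),best)
E
```

```text
[235.08058258 159.73060023]
1440 (array([ 0.33989834, -0.29141068,  0.11595025]), np.float64(0.8459391981201351))
top tower 178 (array([ 0.33738556, -0.29042979,  0.13312613]), np.float64(0.7287615148413511))
top step 281 (array([0.61542323, 0.21249806, 1.61724202]), np.float64(0.8295964125560538))
side tower 382 (array([ 0.33720135, -0.2936507 , -0.04963956]), np.float64(0.9079975947083584))
side step 852 (array([0.61480075, 0.20879655, 1.53524286]), np.float64(0.946826280623608))
```

View pics/w1.png

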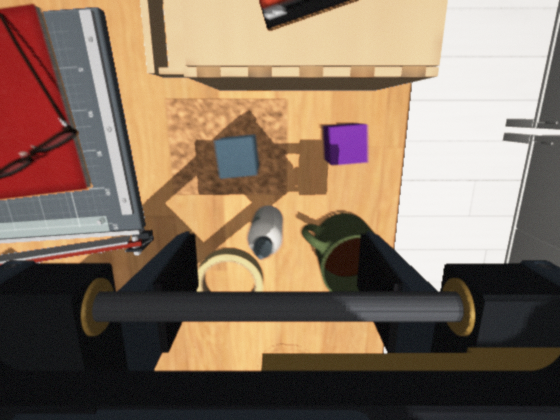

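The wrist view shows the tower at (237,157) on the cork, partly in shadow, and the purple look-alike at (346,144). The glue bottle is at (265,230). I'll refit with a wider mask.

```bash
sed -i 's/(95,60,50),(113,255,255)/(92,45,20),(118,255,255)/' h.py; python3 - <<'E'
from h import *
w=pickle.load(open("w1.pkl","rb"));im=w["image"]
m=largest(blue(im),(237,157));print(m.sum(),cv2.boundingRect(m),cv2.minAreaRect(cv2.findNonZero(m)),fit(w,m,TOWER,[.337,-.292,0],.005))
print(cv2.cvtColor(im,cv2.COLOR_BGR2HSV)[[130,140,150,165,172,175,178],237])
E
```

```text
1499 (215, 136, 43, 42) ((236.52438354492188, 156.21949768066406), (38.98233413696289, 39.644920349121094), 83.6598129272461) (array([ 0.33914218, -0.29122732,  0.12109513]), np.float64(0.8791788856304985))
[[ 13 139 123]
 [101  76 128]
 [102  79 126]
 [102  83 123]
 [102  78 124]
 [101  70 116]
 [ 13 118 104]]
```

```bash
python3 - <<'E'
from h import *
w=pickle.load(open("w1.pkl","rb"));im=w["image"]
m=largest(blue(im),(237,157))
r=cv2.minAreaRect(cv2.findNonZero(m));P=toworld(w,cv2.boxPoints(r),.063);print(P.round(4),P.mean(0),np.linalg.norm(np.diff(P,axis=0),axis=1))
print(toworld(w,[(265,247),(267,210)],[.134]).round(3),w["eye"])
print(im[140,195:275:3].tolist())
E
```

```text
[[ 0.36   -0.268   0.063 ]
 [ 0.3648 -0.3131  0.063 ]
 [ 0.3203 -0.3171  0.063 ]
 [ 0.3152 -0.2706  0.063 ]] [ 0.34008509 -0.29219599  0.063     ] [0.04531565 0.04465541 0.04683793]
[[ 0.257 -0.327  0.134]
 [ 0.296 -0.329  0.134]] [ 0.3881367  -0.33961476  0.44605829]
[[83, 123, 170], [60, 92, 128], [62, 94, 132], [71, 107, 149], [79, 122, 168], [84, 124, 171], [74, 94, 119], [93, 94, 94], [108, 98, 84], [117, 104, 81], [119, 104, 81], [125, 109, 88], [123, 110, 85], [123, 111, 87], [128, 114, 90], [130, 115, 90], [131, 116, 94], [132, 116, 93], [131, 115, 93], [111, 99, 80], [64, 65, 60], [53, 79, 111], [54, 81, 117], [53, 77, 110], [55, 81, 115], [55, 84, 117], [109, 163, 221]]
```

step_arm([
  {"ax":0,"ay":0,"az":0.11,"x":27,"y":40,"z":0,"fingers":1},
  {"ax":0,"ay":0,"az":0.11,"x":27,"y":40,"z":-45,"fingers":1},
  {"ax":0,"ay":0,"az":0.11,"x":27,"y":40,"z":-90,"fingers":1},
  {"ax":0,"ay":0,"az":0.11,"x":27,"y":40,"z":-130,"fingers":1},
  {"ax":0,"ay":0,"az":0.11,"x":27,"y":40,"z":-130,"fingers":1},
])

```text
time_s: 1.2
ee_pos: [0.331, -0.2974, 0.1066]
eef_rot: [-3.132, 0.008, 0.11]
contact_force: [-1.0, 0.4, 0.1]
gripper_width: 0.0909
gripper_force: 0.0
```

step_arm([
  {"ax":0,"ay":0,"az":0,"x":0,"y":0,"z":0,"fingers":1},
  {"ax":0,"ay":0,"az":0,"x":0,"y":0,"z":0,"fingers":1},
])

```text
time_s: 1.4
ee_pos: [0.3358, -0.3022, 0.1131]
eef_rot: [3.138, -0.003, 0.109]
contact_force: [1.2, -0.5, 0.2]
gripper_width: 0.0915
gripper_force: 0.0
```

```bash
python3 - <<'E'
from h import *
from cell import manip,capture
o=manip.get_obs();c=capture("wrist");w=wcam(c,o);print(o["ee_pos"],o["eef_rot"],o["joint_vel"].round(3) if hasattr(o["joint_vel"],"round") else o["joint_vel"])
m=largest(blue(c["image"]),topx(w,[.339,-.292,.063])[0])
r=cv2.minAreaRect(cv2.findNonZero(m));P=toworld(w,cv2.boxPoints(r),.063);print(r,P.round(4),P.mean(0),np.linalg.norm(np.diff(P,axis=0),axis=1))
E
```

```text
[ 0.33583137 -0.30221703  0.11310736] [ 3.13823859e+00 -2.77518866e-03  1.09444226e-01] [-0.001 -0.01  -0.004  0.001 -0.007  0.001]
((265.0, 206.0), (62.0, 54.0), 90.0) [[ 0.3662 -0.2686  0.063 ]
 [ 0.3708 -0.3107  0.063 ]
 [ 0.3193 -0.3169  0.063 ]
 [ 0.3145 -0.2725  0.063 ]] [ 0.34269926 -0.29218744  0.063     ] [0.04228396 0.05183049 0.04465451]
```

step_arm([
  {"ax":0,"ay":0,"az":0,"x":4,"y":10,"z":0,"fingers":1},
  {"ax":0,"ay":0,"az":0,"x":4,"y":10,"z":-40,"fingers":1},
  {"ax":0,"ay":0,"az":0,"x":4,"y":10,"z":-75,"fingers":1},
  {"ax":0,"ay":0,"az":0,"x":4,"y":10,"z":-90,"fingers":1},
  {"ax":0,"ay":0,"az":0,"x":4,"y":10,"z":-90,"fingers":1},
])

```text
time_s: 1.95
ee_pos: [0.3378, -0.2893, 0.02]
eef_rot: [-3.139, 0.002, 0.11]
contact_force: [-0.1, -0.3, 0.9]
gripper_width: 0.0911
gripper_force: 0.0
```

step_arm([
  {"ax":0,"ay":0,"az":0,"x":0,"y":0,"z":0,"fingers":0.35},
  {"ax":0,"ay":0,"az":0,"x":0,"y":0,"z":0,"fingers":0.35},
  {"ax":0,"ay":0,"az":0,"x":0,"y":0,"z":0,"fingers":0.35},
  {"ax":0,"ay":0,"az":0,"x":0,"y":0,"z":0,"fingers":0.35},
], newtons=15)

```text
time_s: 2.35
ee_pos: [0.339, -0.2911, 0.0219]
eef_rot: [3.14, -0.001, 0.11]
contact_force: [-0.7, -0.6, -0.4]
gripper_width: 0.0622
gripper_force: 0.0
```

step_arm([
  {"ax":0,"ay":0,"az":0,"x":0,"y":0,"z":0,"fingers":0.35},
  {"ax":0,"ay":0,"az":0,"x":0,"y":0,"z":0,"fingers":0.35},
  {"ax":0,"ay":0,"az":0,"x":0,"y":0,"z":0,"fingers":0.35},
  {"ax":0,"ay":0,"az":0,"x":0,"y":0,"z":0,"fingers":0.35},
], newtons=15)

```text
time_s: 2.75
ee_pos: [0.3386, -0.2908, 0.0212]
eef_rot: [3.141, -0.0, 0.11]
contact_force: [0.1, -0.6, 1.9]
gripper_width: 0.0441
gripper_force: 15.0
```

step_arm([
  {"ax":0,"ay":0,"az":0,"x":0,"y":0,"z":30,"fingers":0.35},
  {"ax":0,"ay":0,"az":0,"x":0,"y":5,"z":70,"fingers":0.35},
  {"ax":0,"ay":0,"az":-0.05,"x":0,"y":30,"z":110,"fingers":0.35},
  {"ax":0,"ay":0,"az":-0.1,"x":0,"y":65,"z":140,"fingers":0.35},
  {"ax":0,"ay":0,"az":-0.12,"x":15,"y":105,"z":150,"fingers":0.35},
])

```text
time_s: 3.25
ee_pos: [0.354, -0.1859, 0.174]
eef_rot: [3.138, -0.005, -0.014]
contact_force: [1.4, -0.3, 0.0]
gripper_width: 0.044
gripper_force: 15.0
```

step_arm([
  {"ax":0,"ay":0,"az":0,"x":30,"y":30,"z":0,"fingers":0.35},
  {"ax":0,"ay":0,"az":0,"x":70,"y":55,"z":0,"fingers":0.35},
  {"ax":0,"ay":0,"az":0,"x":110,"y":80,"z":0,"fingers":0.35},
  {"ax":0,"ay":0,"az":0,"x":150,"y":100,"z":0,"fingers":0.35},
  {"ax":0,"ay":0,"az":0,"x":150,"y":100,"z":0,"fingers":0.35},
])

```text
time_s: 3.75
ee_pos: [0.5078, -0.0833, 0.1703]
eef_rot: [-3.141, -0.002, -0.006]
contact_force: [-0.8, 0.0, -0.1]
gripper_width: 0.0439
gripper_force: 15.0
```

```bash
python3 - <<'E'
from h import *
from cell import manip,capture
o=manip.get_obs();c=capture("wrist");w=wcam(c,o);print(o["time_s"],o["ee_pos"],o["eef_rot"],o["gripper_width"])
cv2.imwrite("pics/w2.png",c["image"]);pickle.dump(w,open("w2.pkl","wb"))
E
```

```text
3.75 [ 0.50776109 -0.08334882  0.17032463] [-3.14081619e+00 -2.22657574e-03 -6.26072012e-03] 0.043925561551414596
```

View pics/w2.png

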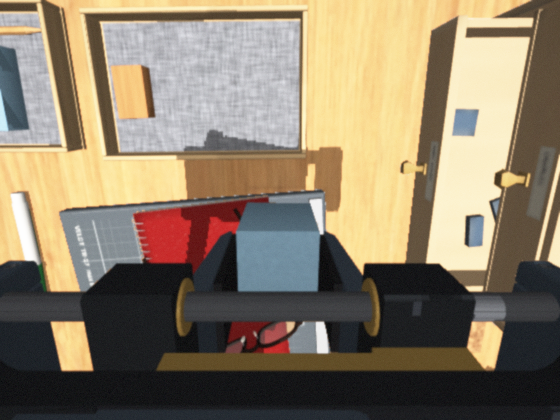

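The wrist view shows the held tower at (278,235). Tray B's rim corners are at (82,12), (307,8), (305,157) and (105,158), with the block at (131,91).

```bash
python3 - <<'E'
from h import *
w=pickle.load(open("w2.pkl","rb"))
print(toworld(w,[(82,12),(307,8),(305,155),(105,157)],.035).round(4))
print("block",toworld(w,[(113,67),(149,66),(152,117),(119,118)],.027).round(4))
E
```

```text
[[ 0.6785  0.0942  0.035 ]
 [ 0.6803 -0.112   0.035 ]
 [ 0.5468 -0.1124  0.035 ]
 [ 0.5462  0.0935  0.035 ]]
block [[0.6328 0.0764 0.027 ]
 [0.6334 0.041  0.027 ]
 [0.5854 0.0435 0.027 ]
 [0.5847 0.0773 0.027 ]]
```

step_arm([
  {"ax":0,"ay":0,"az":0,"x":45,"y":19,"z":0,"fingers":0.35},
  {"ax":0,"ay":0,"az":0,"x":90,"y":19,"z":0,"fingers":0.35},
  {"ax":0,"ay":0,"az":0,"x":137,"y":19,"z":-20,"fingers":0.35},
  {"ax":0,"ay":0,"az":0,"x":137,"y":19,"z":-60,"fingers":0.35},
  {"ax":0,"ay":0,"az":0,"x":137,"y":19,"z":-100,"fingers":0.35},
])

```text
time_s: 4.3
ee_pos: [0.6408, -0.0677, 0.0697]
eef_rot: [3.141, -0.0, -0.011]
contact_force: [-0.3, -0.1, -0.5]
gripper_width: 0.044
gripper_force: 15.0
```

step_arm([
  {"ax":0,"ay":0,"az":0,"x":0,"y":0,"z":-10,"fingers":0.35},
  {"ax":0,"ay":0,"az":0,"x":0,"y":0,"z":-10,"fingers":0.35},
  {"ax":0,"ay":0,"az":0,"x":0,"y":0,"z":-10,"fingers":0.35},
])

```text
time_s: 4.6
ee_pos: [0.6414, -0.0673, 0.0631]
eef_rot: [3.141, -0.003, -0.011]
contact_force: [1.0, -0.3, 0.9]
gripper_width: 0.0438
gripper_force: 15.0
```

step_arm([
  {"ax":0,"ay":0,"az":0,"x":2,"y":4,"z":-20,"fingers":0.35},
  {"ax":0,"ay":0,"az":0,"x":2,"y":4,"z":-35,"fingers":0.35},
  {"ax":0,"ay":0,"az":0,"x":2,"y":4,"z":-40,"fingers":0.35},
  {"ax":0,"ay":0,"az":0,"x":2,"y":4,"z":-40,"fingers":0.35},
  {"ax":0,"ay":0,"az":0,"x":2,"y":4,"z":-40,"fingers":0.35},
])

```text
time_s: 5.1
ee_pos: [0.6436, -0.063, 0.0228]
eef_rot: [3.141, -0.003, -0.01]
contact_force: [0.3, 0.2, -0.2]
gripper_width: 0.0436
gripper_force: 15.0
```

step_arm([
  {"ax":0,"ay":0,"az":0,"x":0,"y":0,"z":-2,"fingers":0.35},
  {"ax":0,"ay":0,"az":0,"x":0,"y":0,"z":-2,"fingers":0.35},
  {"ax":0,"ay":0,"az":0,"x":0,"y":0,"z":-2,"fingers":0.64},
  {"ax":0,"ay":0,"az":0,"x":0,"y":0,"z":-2,"fingers":0.64},
  {"ax":0,"ay":0,"az":0,"x":0,"y":0,"z":-2,"fingers":0.64},
])

```text
time_s: 5.6
ee_pos: [0.6422, -0.0626, 0.0188]
eef_rot: [-3.142, 0.001, -0.01]
contact_force: [-0.7, 0.1, 0.2]
gripper_width: 0.0585
gripper_force: 0.0
```

step_arm([
  {"ax":0,"ay":0,"az":0,"x":0,"y":0,"z":15,"fingers":0.64},
  {"ax":0,"ay":0,"az":0,"x":0,"y":0,"z":50,"fingers":0.64},
  {"ax":0,"ay":0,"az":0,"x":0,"y":0,"z":95,"fingers":1},
  {"ax":0,"ay":0,"az":0,"x":0,"y":20,"z":140,"fingers":1},
  {"ax":0,"ay":0,"az":0,"x":-25,"y":60,"z":160,"fingers":1},
])

```text
time_s: 6.1
ee_pos: [0.6223, -0.0049, 0.1827]
eef_rot: [3.141, -0.01, -0.014]
contact_force: [0.5, 0.4, 0.5]
gripper_width: 0.0797
gripper_force: 0.0
```

step_arm([
  {"ax":0,"ay":0,"az":0,"x":-45,"y":20,"z":0,"fingers":1},
  {"ax":0,"ay":0,"az":0,"x":-80,"y":55,"z":0,"fingers":1},
  {"ax":0,"ay":0,"az":0,"x":-100,"y":90,"z":0,"fingers":1},
  {"ax":0,"ay":0,"az":0,"x":-110,"y":135,"z":0,"fingers":1},
  {"ax":0,"ay":0,"az":0,"x":-120,"y":180,"z":0,"fingers":1},
])

```text
time_s: 6.6
ee_pos: [0.497, 0.1776, 0.1788]
eef_rot: [-3.142, -0.0, -0.011]
contact_force: [1.8, 0.1, -0.1]
gripper_width: 0.0909
gripper_force: 0.0
```

step_arm([
  {"ax":0,"ay":0,"az":0,"x":-20,"y":40,"z":0,"fingers":1},
  {"ax":0,"ay":0,"az":0,"x":-20,"y":40,"z":0,"fingers":1},
  {"ax":0,"ay":0,"az":0,"x":-20,"y":40,"z":0,"fingers":1},
])

```text
time_s: 6.9
ee_pos: [0.4776, 0.217, 0.1784]
eef_rot: [3.141, 0.0, -0.008]
contact_force: [-0.3, 0.3, 0.7]
gripper_width: 0.091
gripper_force: 0.0
```

```bash
python3 - <<'E'
from h import *
from cell import manip,capture
o=manip.get_obs();c=capture("wrist");w=wcam(c,o);print(o["time_s"],o["ee_pos"],o["eef_rot"],o["gripper_width"])
cv2.imwrite("pics/w3.png",c["image"]);pickle.dump(w,open("w3.pkl","wb"))
E
```

```text
6.9 [0.47756928 0.21695028 0.17836249] [ 3.14086144e+00  2.00055698e-04 -7.70393251e-03] 0.09097436690703158
```

View pics/w3.png

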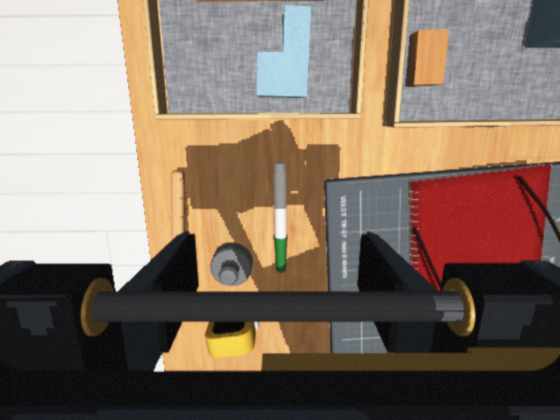

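The wrist view shows the step (L) at (285,55) and the marker running from (280,165) to (281,271), with its green cap toward the robot. The brush end is at (178,175), the weight at (231,262), and tray A's front rim runs from (155,116) to (362,116).

```bash
python3 - <<'E'
from h import *
w=pickle.load(open("w3.pkl","rb"));im=w["image"]
m=largest(blue(im),(290,70));print(m.sum(),cv2.boundingRect(m))
for y in(1.57,): print(fit(w,m,STEP,[.615,.21,y],.005))
ps=np.array([(285,6),(311,8),(306,97),(257,95),(257,52),(282,52)]);print(toworld(w,ps,.035).round(4))
print("rim",toworld(w,[(155,116),(362,116),(163,113),(358,113)],.035).round(4))
print("rim inner bottom walls",toworld(w,[(151,0),(364,0)],.035).round(4))
print("marker",toworld(w,[(280,164),(281,272)],.008).round(4),toworld(w,[(275,200),(286,200),(276,250),(288,250)],.008).round(4))
print("brush",toworld(w,[(173,172),(184,172),(172,230),(185,230)],.02).round(4))
print("weight",toworld(w,[(231,250)],.03).round(4))
E
```

```text
3549 (257, 5, 54, 93)
(array([0.61491962, 0.21039685, 1.5403075 ]), np.float64(0.9764681526464702))
[[0.6536 0.2078 0.035 ]
 [0.6517 0.1835 0.035 ]
 [0.573  0.1869 0.035 ]
 [0.5753 0.2359 0.035 ]
 [0.6146 0.2349 0.035 ]
 [0.6144 0.2107 0.035 ]]
rim [[0.556  0.3402 0.035 ]
 [0.5542 0.1296 0.035 ]
 [0.5589 0.3317 0.035 ]
 [0.5572 0.1339 0.035 ]]
rim inner bottom walls [[0.6595 0.3322 0.035 ]
 [0.6579 0.1344 0.035 ]]
marker [[0.502  0.2132 0.008 ]
 [0.3659 0.2128 0.008 ]] [[0.4596 0.2193 0.008 ]
 [0.4595 0.2064 0.008 ]
 [0.3959 0.2188 0.008 ]
 [0.3958 0.204  0.008 ]]
brush [[0.4959 0.3323 0.02  ]
 [0.4958 0.3201 0.02  ]
 [0.4275 0.3402 0.02  ]
 [0.4273 0.325  0.02  ]]
weight [[0.4059 0.2708 0.03  ]]
```

step_arm([
  {"ax":0,"ay":0,"az":-0.02,"x":40,"y":-6,"z":0,"fingers":1},
  {"ax":0,"ay":0,"az":-0.02,"x":80,"y":-6,"z":-20,"fingers":1},
  {"ax":0,"ay":0,"az":-0.02,"x":115,"y":-6,"z":-50,"fingers":1},
  {"ax":0,"ay":0,"az":-0.02,"x":115,"y":-6,"z":-90,"fingers":1},
  {"ax":0,"ay":0,"az":-0.02,"x":115,"y":-6,"z":-110,"fingers":1},
])

```text
time_s: 7.45
ee_pos: [0.5926, 0.2074, 0.0643]
eef_rot: [3.139, 0.005, -0.034]
contact_force: [-0.5, -0.1, -0.2]
gripper_width: 0.0911
gripper_force: 0.0
```

step_arm([
  {"ax":0,"ay":0,"az":0,"x":0,"y":0,"z":-5,"fingers":1},
  {"ax":0,"ay":0,"az":0,"x":0,"y":0,"z":-5,"fingers":1},
  {"ax":0,"ay":0,"az":0,"x":0,"y":0,"z":-5,"fingers":1},
])

```text
time_s: 7.75
ee_pos: [0.5944, 0.21, 0.0651]
eef_rot: [-3.141, -0.003, -0.031]
contact_force: [0.7, -0.3, 0.4]
gripper_width: 0.0913
gripper_force: 0.0
```

step_arm([
  {"ax":0,"ay":0,"az":0,"x":-1,"y":1,"z":-25,"fingers":1},
  {"ax":0,"ay":0,"az":0,"x":-1,"y":1,"z":-45,"fingers":0.8},
  {"ax":0,"ay":0,"az":0,"x":-1,"y":1,"z":-54,"fingers":0.6},
  {"ax":0,"ay":0,"az":0,"x":-1,"y":1,"z":-54,"fingers":0.4},
  {"ax":0,"ay":0,"az":0,"x":-1,"y":1,"z":-54,"fingers":0.4},
])

```text
time_s: 8.25
ee_pos: [0.5932, 0.2117, 0.011]
eef_rot: [-3.141, -0.003, -0.03]
contact_force: [0.3, -0.0, 0.6]
gripper_width: 0.0621
gripper_force: 0.0
```

step_arm([
  {"ax":0,"ay":0,"az":0,"x":0,"y":0,"z":0,"fingers":0.4},
  {"ax":0,"ay":0,"az":0,"x":0,"y":0,"z":0,"fingers":0.4},
  {"ax":0,"ay":0,"az":0,"x":0,"y":0,"z":0,"fingers":0.4},
  {"ax":0,"ay":0,"az":0,"x":0,"y":0,"z":0,"fingers":0.4},
])

```text
time_s: 8.65
ee_pos: [0.5923, 0.2114, 0.0099]
eef_rot: [-3.141, -0.001, -0.03]
contact_force: [-0.1, -0.1, -0.1]
gripper_width: 0.0365
gripper_force: 0.0
```

```bash
python3 - <<'E'
from h import *
from cell import manip,capture
o=manip.get_obs();c=capture("wrist");w=wcam(c,o);s=capture("side");pickle.dump(s,open("s4.pkl","wb"));pickle.dump(w,open("w4.pkl","wb"))
print(o["time_s"],o["ee_pos"],o["gripper_width"],o["gripper_force"])
out=np.zeros((590,560,3),np.uint8);out[:210]=c["image"][60:270];out[210:]=cv2.resize(s["image"][190:380,130:410],None,fx=2,fy=2);cv2.imwrite("pics/w4.png",out)
E
```

```text
8.65 [0.59226272 0.21143941 0.00990201] 0.036528720586781416 0.0
```

View pics/w4.png

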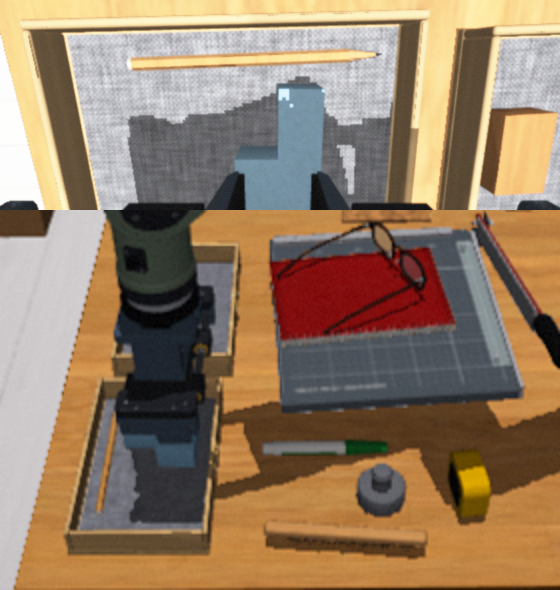

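The wrist crop shows the L's limb at (300,140) and the pencil in place at (255,60). The fingers sit over the wide part at cols 230 and 325. The side crop shows the gripper over tray A. The reported width is too small, so I'll check the geometry.

```bash
python3 - <<'E'
from h import *
from cell import manip
w=pickle.load(open("w4.pkl","rb"));s=pickle.load(open("s4.pkl","rb"))
print(toworld(w,[(278,145),(323,147),(235,208),(278,208),(322,230)],.035).round(4))
o=manip.get_obs()
# where would finger pads at present width project
for z in(.0,.04,.07):
    print(z,topx(w,[[o["ee_pos"][0]+dx,o["ee_pos"][1]+d,o["ee_pos"][2]+z] for dx in (.016,) for d in(.018,-.018,.025,-.025)]).round(0).tolist())
print(o["gripper_width"],o["gripper_force"])
m=largest(blue(s["image"]),(130+175/2,190+(450-210)/2));print(cv2.boundingRect(m))
print(fit(s,m,STEP,[.615,.21,1.54],.005), topx(s,[[.590,.236,.005],[.640,.236,.035],[.575,.236,.005],[.575,.236,.035]]))
E
```

```text
[[0.656  0.2086 0.035 ]
 [0.6542 0.1844 0.035 ]
 [0.6215 0.2341 0.035 ]
 [0.6208 0.2097 0.035 ]
 [0.6067 0.1846 0.035 ]]
0.0 [[248.0, 217.0], [303.0, 215.0], [238.0, 217.0], [314.0, 215.0]]
0.04 [[242.0, 239.0], [309.0, 237.0], [229.0, 240.0], [322.0, 237.0]]
0.07 [[235.0, 264.0], [315.0, 262.0], [220.0, 264.0], [331.0, 261.0]]
0.03665040660692652 0.0
(188, 281, 43, 38)
(array([0.61434653, 0.21096738, 1.55311524]), np.float64(0.8372465314834578)) [[219.88744402 318.31945696]
 [194.80323627 309.34099221]
 [226.90332492 318.25637198]
 [225.7369812  309.05813667]]
```

step_arm([
  {"ax":0,"ay":0,"az":0,"x":0,"y":0,"z":0,"fingers":0.4},
])

```text
time_s: 8.85
ee_pos: [0.592, 0.2114, 0.0095]
eef_rot: [3.141, 0.0, -0.03]
contact_force: [0.1, -0.5, 0.4]
gripper_width: 0.0364
gripper_force: 0.0
```

```bash
python3 - <<'E'
from h import *
from cell import manip
o=manip.get_obs();e=o["ee_pos"];print(e,o["gripper_width"])
s=pickle.load(open("s4.pkl","rb"))
print("finger +y outer/inner tips",topx(s,[e+[dx,d,0] for dx in(-.016,.016) for d in(.018,.032)]).round(1).tolist())
hs=cv2.cvtColor(s["image"],cv2.COLOR_BGR2HSV);b=blue(s["image"])
for r in range(270,326,2):
    print(r,"".join("B" if (b[r,c] and hs[r,c,2]>120) else "b" if (b[r,c] and hs[r,c,1]>75 and hs[r,c,2]>60) else "#" if hs[r,c,2]<70 else "." for c in range(180,245)))
E
```

```text
[0.59203568 0.21135273 0.00951638] 0.03639697784695363
finger +y outer/inner tips [[226.5, 314.4], [226.0, 319.6], [211.6, 314.6], [210.9, 319.8]]
270 .................##################################..............
272 .............########################################............
274 .............########################################............
276 .#...........########################################............
278 .#..........#########################################............
280 ##........###########################################............
282 ###......########################################.###.......#....
284 ##......#########################################.########..#....
286 #.......####..############################.###############..#....
288 #......##################################################...#....
290 ........#################################################...#....
292 ........################################################...##....
294 ........################################################...##....
296 .........##############################
[... 306 characters left out ...]

306 ............bbbbbbbbbbbbbbbbbb###########b###bbb#######..........
308 .............bbbbbbbbbbbbbbbbbbbbbbbbbbbbbbbbbbb#######..........
310 ................###########.bbbbbbbbbbbbbbbbbbb########..........
312 ................############bbbbbbbbbbbbbbbbbbb########..........
314 .................###########.bbbbbbbbbbbbbbbbbbb#######..#.......
316 .................############bbbbbbbbbbbbbbbbbbb######...........
318 .................#############.......b.bbbb.bbb.######...........
320 ..................####################################..#........
322 ...................###################################..#........
324 ..................###################################...#........
```

```bash
python3 - <<'E'
from h import *
s0=pickle.load(open("side0.pkl","rb"));s=pickle.load(open("s4.pkl","rb"))
def show(im,r0,r1,c0,c1,st=2):
    hs=cv2.cvtColor(im,cv2.COLOR_BGR2HSV)
    for r in range(r0,r1,st): print(r,"".join("#" if hs[r,c,2]<75 else "." for c in range(c0,c1)))
print(topx(s0,[[.192,-.542,.181],[.192-.02,-.542-.056,.181],[.192+.02,-.542+.056,.181]]).round(1))
show(s0["image"],40,84,345,400)
# compare step pixels before
b=blue(s0["image"]);hs=cv2.cvtColor(s0["image"],cv2.COLOR_BGR2HSV)
for r in range(288,326,2): print(r,"".join("B" if b[r,c] and hs[r,c,1]>75 else "." for c in range(180,245)))
E
```

```text
[[366.6  81.4]
 [370.6  73.7]
 [362.4  89.5]]
40 ......#################################################
42 ...........#############..#############################
44 ............###########...#############################
46 ............###########################################
48 ............###########################################
50 ...........############################################
52 ...........########################################...#
54 ...........############.##########################.....
56 ...........###########....###############..............
58 ...........###########......############...............
60 ...........##########.......###########................
62 ...........##########.......###########................
64 ...........##########......###########.................
66 ...........................###########.................
68 ...........................###########.................
70 ...........................##########..................
72 ...........................##########..................
74 ..........................###########...........
[... 873 characters left out ...]

306 ............BBBBBBBBBBBBBBBBBBBBBBBBBBBBBBBBBBBBB................
308 .............BBBBBBBBBBBBBBBBBBBBBBBBBBBBBBBBBBB.................
310 ............................BBBBBBBBBBBBBBBBBBBB.................
312 .............................BBBBBBBBBBBBBBBBBBB.................
314 .............................BBBBBBBBBBBBBBBBBBB.................
316 .............................BBBBBBBBBBBBBBBBBBB.................
318 ....................................BB.BBBBBBB...................
320 .................................................................
322 .................................................................
324 .................................................................
```

```bash
python3 - <<'E'
from h import *
s0=pickle.load(open("side0.pkl","rb"))
e=np.array([.1915,-.5416,.1802]);u=np.array([np.sin(.34),-np.cos(.34),0]);v=np.array([np.cos(.34),np.sin(.34),0])
for d in(0,.02,.03,.04):
    for sg in(1,-1):
        P=[e+sg*u*t+v*k+[0,0,d] for t in(.046,.059) for k in(-.016,.016)]
        print(d,sg,topx(s0,P).round(1).tolist())
E
```

```text
0 1 [[364.7, 75.1], [355.5, 76.6], [362.8, 73.5], [353.7, 75.0]]
0 -1 [[378.5, 87.0], [369.0, 88.7], [380.5, 88.7], [371.0, 90.4]]
0.02 1 [[365.3, 69.0], [356.1, 70.6], [363.4, 67.5], [354.2, 69.0]]
0.02 -1 [[379.2, 80.8], [369.6, 82.4], [381.2, 82.5], [371.6, 84.2]]
0.03 1 [[365.6, 66.0], [356.3, 67.5], [363.7, 64.4], [354.5, 65.9]]
0.03 -1 [[379.5, 77.6], [369.9, 79.3], [381.6, 79.4], [372.0, 81.0]]
0.04 1 [[365.9, 62.9], [356.6, 64.4], [364.0, 61.4], [354.7, 62.8]]
0.04 -1 [[379.9, 74.5], [370.3, 76.1], [382.0, 76.2], [372.3, 77.9]]
```

The image evidence is consistent in both side pictures: the visible fingertips sit about 33 mm above the reported TCP. That is why the fingers closed above the foam. I'll compensate, descending step by step while watching the force.

step_arm([
  {"ax":0,"ay":0,"az":0,"x":0,"y":0,"z":0,"fingers":0.8},
  {"ax":0,"ay":0,"az":0,"x":0,"y":0,"z":0,"fingers":0.8},
  {"ax":0,"ay":0,"az":0,"x":0,"y":0,"z":0,"fingers":0.8},
  {"ax":0,"ay":0,"az":0,"x":0,"y":0,"z":0,"fingers":0.8},
  {"ax":0,"ay":0,"az":0,"x":0,"y":0,"z":0,"fingers":0.8},
])

```text
time_s: 9.35
ee_pos: [0.592, 0.2113, 0.0095]
eef_rot: [3.141, 0.0, -0.03]
contact_force: [-0.2, 0.3, 0.5]
gripper_width: 0.072
gripper_force: 0.0
```

step_arm([
  {"ax":0,"ay":0,"az":0,"x":0,"y":0,"z":-6,"fingers":0.8},
  {"ax":0,"ay":0,"az":0,"x":0,"y":0,"z":-12,"fingers":0.8},
  {"ax":0,"ay":0,"az":0,"x":0,"y":0,"z":-12,"fingers":0.8},
])

```text
time_s: 9.65
ee_pos: [0.591, 0.211, -0.0039]
eef_rot: [3.141, 0.003, -0.03]
contact_force: [-0.9, 0.3, -0.3]
gripper_width: 0.0728
gripper_force: 0.0
```

step_arm([
  {"ax":0,"ay":0,"az":0,"x":1,"y":0,"z":-6,"fingers":0.8},
  {"ax":0,"ay":0,"az":0,"x":1,"y":0,"z":-12,"fingers":0.8},
  {"ax":0,"ay":0,"az":0,"x":1,"y":0,"z":-12,"fingers":0.4},
  {"ax":0,"ay":0,"az":0,"x":1,"y":0,"z":-12,"fingers":0.4},
])

```text
time_s: 10.05
ee_pos: [0.5929, 0.2113, -0.0148]
eef_rot: [3.141, 0.0, -0.03]
contact_force: [0.3, -0.0, -0.6]
gripper_width: 0.0599
gripper_force: 0.0
```

step_arm([
  {"ax":0,"ay":0,"az":0,"x":0,"y":0,"z":0,"fingers":0.4},
  {"ax":0,"ay":0,"az":0,"x":0,"y":0,"z":0,"fingers":0.4},
  {"ax":0,"ay":0,"az":0,"x":0,"y":0,"z":0,"fingers":0.4},
])

```text
time_s: 10.35
ee_pos: [0.5932, 0.2114, -0.0143]
eef_rot: [-3.142, -0.0, -0.03]
contact_force: [-0.1, -0.1, -0.1]
gripper_width: 0.0499
gripper_force: 15.0
```

step_arm([
  {"ax":0,"ay":0,"az":0,"x":0,"y":0,"z":25,"fingers":0.4},
  {"ax":0,"ay":0,"az":0,"x":0,"y":0,"z":60,"fingers":0.4},
  {"ax":0,"ay":0,"az":0,"x":0,"y":-20,"z":90,"fingers":0.4},
  {"ax":0,"ay":0,"az":0.01,"x":-10,"y":-65,"z":95,"fingers":0.4},
  {"ax":0,"ay":0,"az":0.02,"x":-23,"y":-110,"z":95,"fingers":0.4},
])

```text
time_s: 10.85
ee_pos: [0.5714, 0.1009, 0.0824]
eef_rot: [-3.141, -0.005, -0.008]
contact_force: [0.0, -0.7, -1.5]
gripper_width: 0.0497
gripper_force: 15.0
```

step_arm([
  {"ax":0,"ay":0,"az":0,"x":0,"y":-45,"z":0,"fingers":0.4},
  {"ax":0,"ay":0,"az":0,"x":0,"y":-80,"z":0,"fingers":0.4},
  {"ax":0,"ay":0,"az":0,"x":0,"y":-98,"z":0,"fingers":0.4},
  {"ax":0,"ay":0,"az":0,"x":0,"y":-98,"z":0,"fingers":0.4},
  {"ax":0,"ay":0,"az":0,"x":0,"y":-98,"z":0,"fingers":0.4},
])

```text
time_s: 11.35
ee_pos: [0.5701, 0.0035, 0.0806]
eef_rot: [-3.141, -0.0, -0.011]
contact_force: [-0.3, 1.3, -0.7]
gripper_width: 0.0498
gripper_force: 15.0
```

```bash
python3 - <<'E'
from h import *
from cell import manip,capture
o=manip.get_obs();c=capture("wrist");w=wcam(c,o);print(o["time_s"],o["ee_pos"],o["eef_rot"],o["gripper_width"],o["gripper_force"])
cv2.imwrite("pics/w5.png",c["image"]);pickle.dump(w,open("w5.pkl","wb"))
im=c["image"];h=cv2.cvtColor(im,cv2.COLOR_BGR2HSV)
b=blue(im);n,l,st,ct=cv2.connectedComponentsWithStats(b)
for i in range(1,n):
    if st[i,4]>300: print("blue",st[i],ct[i].round(0))
m=largest(b,topx(w,[.643,-.063,.063])[0]);r=cv2.minAreaRect(cv2.findNonZero(m));print("tower top",toworld(w,cv2.boxPoints(r),.063).round(4)[:,:2].tolist())
br=cv2.inRange(h,(8,150,90),(17,255,255));m=largest(br,topx(w,[.61,.06,.027])[0]);r=cv2.minAreaRect(cv2.findNonZero(m));print("block",m.sum(),toworld(w,cv2.boxPoints(r),.027).round(4)[:,:2].tolist())
E
```

```text
11.35 [0.57005215 0.00346592 0.08059757] [-3.14114283e+00 -8.77060313e-05 -1.12074652e-02] 0.049816883549130324 14.984709173440933
blue [331  88  17  69 885] [339. 121.]
blue [  227   150   146   143 10197] [290. 244.]
blue [183 232  43  60 982] [204. 266.]
blue [   0  262   42   35 1039] [ 19. 278.]
blue [ 514  262   46   41 1158] [538. 278.]
blue [ 497  316   63   57 2667] [529. 346.]
blue [   0  322   60   53 2510] [ 28. 346.]
blue [186 322  25  30 608] [198. 337.]
blue [345 322  25  30 609] [357. 336.]
blue [  11  406  360   14 3438] [203. 414.]
tower top [[0.6227, -0.0329], [0.6656, -0.0336], [0.6651, -0.0429], [0.6221, -0.0426]]
block 142 [[0.435, 0.0603], [0.4337, -0.0522], [0.4326, -0.0523], [0.4339, 0.0604]]
```

step_arm([
  {"ax":0,"ay":0,"az":0,"x":0,"y":0,"z":-35,"fingers":0.4},
  {"ax":0,"ay":0,"az":0,"x":0,"y":0,"z":-65,"fingers":0.4},
  {"ax":0,"ay":0,"az":0,"x":0,"y":0,"z":-85,"fingers":0.4},
  {"ax":0,"ay":0,"az":0,"x":0,"y":0,"z":-93,"fingers":0.4},
  {"ax":0,"ay":0,"az":0,"x":0,"y":0,"z":-93,"fingers":0.4},
])

```text
time_s: 11.9
ee_pos: [0.5698, 0.0044, -0.0131]
eef_rot: [-3.142, 0.001, -0.009]
contact_force: [0.1, -0.2, -0.2]
gripper_width: 0.05
gripper_force: 15.0
```

step_arm([
  {"ax":0,"ay":0,"az":0,"x":0,"y":0,"z":-2,"fingers":0.4},
  {"ax":0,"ay":0,"az":0,"x":0,"y":0,"z":-2,"fingers":0.4},
])

```text
time_s: 12.1
ee_pos: [0.5708, 0.0037, -0.0137]
eef_rot: [3.141, -0.002, -0.01]
contact_force: [1.1, 0.6, -1.6]
gripper_width: 0.05
gripper_force: 15.0
```

step_arm([
  {"ax":0,"ay":0,"az":0,"x":0,"y":0,"z":0,"fingers":0.67},
  {"ax":0,"ay":0,"az":0,"x":0,"y":0,"z":0,"fingers":0.67},
  {"ax":0,"ay":0,"az":0,"x":0,"y":0,"z":15,"fingers":0.67},
  {"ax":0,"ay":0,"az":0,"x":0,"y":0,"z":55,"fingers":0.67},
  {"ax":0,"ay":0,"az":0,"x":0,"y":0,"z":100,"fingers":0.67},
])

```text
time_s: 12.6
ee_pos: [0.5689, 0.0033, 0.0857]
eef_rot: [3.142, 0.003, -0.01]
contact_force: [0.8, -0.2, -0.1]
gripper_width: 0.0609
gripper_force: 0.0
```

step_arm([
  {"ax":0,"ay":0,"az":0,"x":-10,"y":20,"z":40,"fingers":0.6},
  {"ax":0,"ay":0,"az":0,"x":-30,"y":60,"z":60,"fingers":0.6},
  {"ax":0,"ay":0,"az":0,"x":-55,"y":105,"z":60,"fingers":0.6},
  {"ax":0,"ay":0,"az":0,"x":-80,"y":145,"z":60,"fingers":0.6},
  {"ax":0,"ay":0,"az":0,"x":-105,"y":185,"z":60,"fingers":0.6},
])

```text
time_s: 13.1
ee_pos: [0.4641, 0.1897, 0.1463]
eef_rot: [-3.141, -0.001, -0.011]
contact_force: [0.7, 0.0, -0.2]
gripper_width: 0.0545
gripper_force: 0.0
```

step_arm([
  {"ax":0,"ay":0,"az":0.02,"x":-29,"y":45,"z":0,"fingers":0.6},
  {"ax":0,"ay":0,"az":0.02,"x":-49,"y":45,"z":0,"fingers":0.6},
  {"ax":0,"ay":0,"az":0.02,"x":-49,"y":45,"z":0,"fingers":0.6},
])

```text
time_s: 13.4
ee_pos: [0.4134, 0.2341, 0.1458]
eef_rot: [3.141, 0.001, 0.013]
contact_force: [0.9, -0.2, 0.7]
gripper_width: 0.0546
gripper_force: 0.0
```

```bash
python3 - <<'E'
from h import *
from cell import manip,capture
o=manip.get_obs();c=capture("wrist");w=wcam(c,o);print(o["time_s"],o["ee_pos"],o["eef_rot"],o["gripper_width"],o["qpos"])
cv2.imwrite("pics/w6.png",c["image"]);pickle.dump(w,open("w6.pkl","wb"))
t=capture("top");s=capture("side");pickle.dump((t,s),open("ts6.pkl","wb"))
for k,b,p,nz in(("step",STEP,[.592,.003,1.56],.035),("tower",TOWER,[.643,-.063,0],.04)):
    for q in(s,t):
        m=largest(blue(q["image"]),topx(q,[p[0],p[1],nz])[0]);print(k,m.sum(),fit(q,m,b,p,.005))
E
```

```text
13.4 [0.41342645 0.23413706 0.14583244] [3.14126616e+00 9.92076951e-04 1.34394308e-02] 0.054553351039667075 [4.90961017e-01 1.91173122e-01 1.83746564e+00 1.84930374e-04
 1.11398505e+00 2.04823610e+00]
step 1147 (array([ 5.92905703e-01, -7.01814503e-04,  1.57069547e+00]), np.float64(0.551672384219554))
step 295 (array([0.59265869, 0.00404199, 1.56774842]), np.float64(0.9259554140127388))
tower 1147 (array([ 0.6425391 , -0.06180239,  0.01834062]), np.float64(0.45977011494252873))
tower 233 (array([ 0.64425101, -0.06367814, -0.04753788]), np.float64(0.9240121580547113))
```

View pics/w6.png

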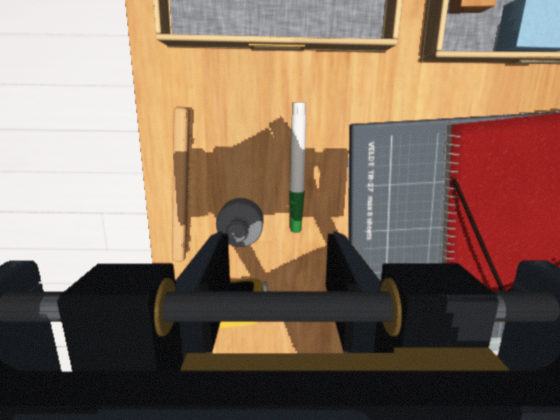

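The wrist view shows the marker running from (299,102) to (296,233) and the brush from (181,107) to (179,259), with the weight at (240,222). The fits show the step and the tower standing clear of each other in tray B.

```bash
python3 - <<'E'
from h import *
w=pickle.load(open("w6.pkl","rb"));im=w["image"];h=cv2.cvtColor(im,cv2.COLOR_BGR2HSV)
print("marker",toworld(w,[(299,102),(296,233)],.008).round(4).tolist())
for r in(125,150,170,205,220):
    row=im[r,280:320].astype(int); sat=h[r,280:320,1];hue=h[r,280:320,0]
    idx=np.where((sat<60)|((hue>40)&(hue<90)&(sat>80)))[0]+280
    if len(idx): print(r,idx.min(),idx.max(),toworld(w,[((idx.min()+idx.max()+1)/2,r)],.008).round(4)[0].tolist())
print("weight",toworld(w,[(240,208),(238,230)],.03).round(4).tolist(),"px top knob z.046",toworld(w,[(238,231)],.046).round(4).tolist())
for r in(112,130,150,170,190,215,240,255):
    g=im[r,160:205].astype(int);print(r,[int(v) for v in g[:,1]])
print(topx(w,[[.45,.33,0],[.45,.33,.027]]))
E
```

```text
marker [[0.5043, 0.2134, 0.008], [0.3663, 0.2124, 0.008]]
125 292 305 [0.4823, 0.2127, 0.008]
150 291 304 [0.4573, 0.2129, 0.008]
170 291 303 [0.4366, 0.2128, 0.008]
205 290 302 [0.3985, 0.2128, 0.008]
220 290 300 [0.3815, 0.2134, 0.008]
weight [[0.4008, 0.2713, 0.03], [0.3771, 0.2739, 0.03]] px top knob z.046 [[0.3818, 0.2719, 0.046]]
112 [187, 189, 186, 185, 183, 182, 184, 183, 186, 187, 184, 181, 174, 161, 164, 178, 190, 193, 192, 197, 196, 197, 200, 197, 187, 168, 125, 107, 86, 79, 95, 97, 99, 125, 174, 187, 187, 186, 183, 184, 183, 185, 186, 185, 181]
130 [194, 195, 191, 188, 187, 188, 183, 182, 186, 186, 182, 178, 175, 167, 175, 183, 193, 193, 196, 196, 199, 200, 199, 191, 182, 163, 142, 102, 75, 79, 92, 98, 130, 185, 196, 191, 187, 186, 188, 189, 191, 192, 192, 194, 187]
150 [192, 192, 192, 192, 191, 188, 187, 185, 186, 186, 184, 186, 175, 164, 175, 176, 177, 182, 185, 184, 183, 188, 189, 182, 169, 146, 117, 84, 70, 80, 94, 98, 100, 103, 101, 97, 93, 91, 91, 94, 94, 101, 106, 129, 153]
170 [188, 190, 187, 184, 190, 190, 190, 189, 187, 185, 183, 180, 174, 145, 106, 102, 97, 103
[... 340 characters left out ...]
, 192, 194, 187, 187, 188, 189, 194, 197, 191, 170, 178, 186, 191, 180, 129, 100, 99, 100, 94, 92, 84, 77, 66, 59, 72, 82, 93, 95, 102, 101, 100, 100, 97, 93, 93, 90, 92, 101, 108, 106, 111, 122]
240 [184, 183, 184, 181, 182, 184, 188, 196, 192, 194, 190, 178, 165, 178, 186, 196, 195, 195, 193, 195, 195, 189, 174, 151, 113, 79, 72, 84, 91, 103, 129, 174, 187, 196, 185, 181, 181, 185, 186, 186, 185, 188, 192, 189, 186]
255 [187, 187, 186, 188, 188, 189, 184, 184, 187, 192, 193, 189, 172, 182, 190, 192, 191, 191, 194, 196, 192, 183, 168, 141, 103, 114, 175, 186, 183, 184, 182, 185, 186, 183, 150, 88, 49, 35, 36, 34, 31, 37, 33, 32, 30]
[[186.74002575 154.76279799]
 [179.45667305 158.1437955 ]]
```

step_arm([
  {"ax":0,"ay":0,"az":-0.01,"x":40,"y":-20,"z":0,"fingers":0.45},
  {"ax":0,"ay":0,"az":-0.01,"x":44,"y":-21,"z":-40,"fingers":0.45},
  {"ax":0,"ay":0,"az":-0.01,"x":44,"y":-21,"z":-85,"fingers":0.45},
  {"ax":0,"ay":0,"az":-0.01,"x":44,"y":-21,"z":-120,"fingers":0.45},
  {"ax":0,"ay":0,"az":-0.01,"x":44,"y":-21,"z":-140,"fingers":0.45},
])

```text
time_s: 14.05
ee_pos: [0.4598, 0.2104, 0.0026]
eef_rot: [3.14, 0.004, -0.003]
contact_force: [-0.2, -0.6, -0.0]
gripper_width: 0.0413
gripper_force: 0.0
```

step_arm([
  {"ax":0,"ay":0,"az":0,"x":0,"y":0,"z":-10,"fingers":0.45},
  {"ax":0,"ay":0,"az":0,"x":0,"y":0,"z":-20,"fingers":0.45},
  {"ax":0,"ay":0,"az":0,"x":0,"y":0,"z":-24,"fingers":0.45},
  {"ax":0,"ay":0,"az":0,"x":0,"y":0,"z":-24,"fingers":0.45},
])

```text
time_s: 14.45
ee_pos: [0.4606, 0.2123, -0.0183]
eef_rot: [-3.141, -0.001, -0.001]
contact_force: [0.7, 0.1, 0.4]
gripper_width: 0.0407
gripper_force: 0.0
```

step_arm([
  {"ax":0,"ay":0,"az":0,"x":0,"y":0,"z":-4,"fingers":0.45},
  {"ax":0,"ay":0,"az":0,"x":0,"y":0,"z":-8,"fingers":0.45},
  {"ax":0,"ay":0,"az":0,"x":0,"y":0,"z":-8,"fingers":0.45},
])

```text
time_s: 14.75
ee_pos: [0.4599, 0.2124, -0.0266]
eef_rot: [3.141, 0.0, -0.0]
contact_force: [0.3, 0.2, 0.4]
gripper_width: 0.0408
gripper_force: 0.0
```

```bash
python3 - <<'E'
from h import *
from cell import manip,capture
o=manip.get_obs();s=capture("side");e=o["ee_pos"];print(e,o["contact_force"],o["gripper_width"])
for z in(0,.005,.01): print(z,topx(s,[[e[0]+dx,e[1]+d,z] for dx in(-.016,.016) for d in(.02,.034)]).round(1).tolist())
hs=cv2.cvtColor(s["image"],cv2.COLOR_BGR2HSV)
for r in range(290,326,1): print(r,"".join("#" if hs[r,c,2]<70 and hs[r,c,1]<90 else "," if hs[r,c,2]<90 else "." for c in range(245,310)))
E
```

```text
[ 0.45986401  0.2123801  -0.0265504 ] [0.34405975 0.2061265  0.43700081] 0.04080389106653667
0 [[288.3, 317.9], [288.4, 323.1], [273.4, 318.0], [273.3, 323.2]]
0.005 [[288.3, 316.4], [288.4, 321.6], [273.3, 316.5], [273.3, 321.7]]
0.01 [[288.3, 314.9], [288.4, 320.1], [273.3, 315.0], [273.2, 320.2]]
290 .................,,,#######,#####,#,###########,#####,#..,....,,.
291 .................,######,##,,###,#######,,####,#######,,..,....,.
292 .................,###########################,#########,.,,,,,,,,
293 .................,##########,##,####,##,##,############,.,,,,,,,,
294 ................,#####,,,#######,##,##,,###############,,,,,,,,,,
295 ................###########,#,,#,,###,#################,,,,,,,,,,
296 ................########,#,,###,#######################,,,,,,,,,,
297 ................,###########,,,########################,.,,,,,,,,
298 ................,######################################,,,,.,,,,,
299 ................,,##,###,#########################,####,,,,,,,,.,
300 ................,######################################,.,,,.,,,,
301 .............,,,,########
[... 1020 characters left out ...]

316 .............,,,,,,,,,,,,,.,#,#,,###,##,##,,#.,,,.,,..........,.,
317 ..............,,,,,,,,,,,,.,#,,,,,,,,,,,,,,,#,,,,,,,...........,,
318 ..............,,,,,,,,,,,,.,,#######,##,,,#,,,,,,,,,,...........,
319 ..............,,,,,,,,,,,,,,,,,,..,.,..,,..,,,,,,,,,,...........,
320 ...............,,,,,,,,,,,,,,,,,,,,,,,,,,,,,,,,,,,,,,,...........
321 ...............,,,,,,,,,,,,,,,,,,,,,,,,,,,,,,,,,,,,,,,,..........
322 ................,,,,,,,,,,,,,,,,,,,,,,,,,,,,,,,,,,,,,,,..........
323 ................,,,,,,,,,,,,,,,,,,,,,,,,,,,,,,,,,,,,,,,.......,,,
324 .................,,,,,,,,,,,,,,,,,,,,,,,,,,,,,,,,,,,,,,....,,,,,#
325 .................,,,,,,,,,,,,,,,,,,,,,,,,,,,,,,,,,,,,....,,,,,,,,
```

step_arm([
  {"ax":0,"ay":0,"az":0,"x":0,"y":1,"z":-2,"fingers":0.45},
  {"ax":0,"ay":0,"az":0,"x":0,"y":1,"z":-3,"fingers":0.05},
  {"ax":0,"ay":0,"az":0,"x":0,"y":1,"z":-3,"fingers":0.05},
  {"ax":0,"ay":0,"az":0,"x":0,"y":1,"z":-3,"fingers":0.05},
  {"ax":0,"ay":0,"az":0,"x":0,"y":1,"z":-3,"fingers":0.05},
], newtons=20)

```text
time_s: 15.3
ee_pos: [0.4601, 0.2134, -0.0294]
eef_rot: [3.141, -0.0, -0.0]
contact_force: [0.1, 0.2, 0.3]
gripper_width: 0.0143
gripper_force: 20.0
```

step_arm([
  {"ax":0,"ay":0,"az":0,"x":0,"y":0,"z":0,"fingers":0.05},
  {"ax":0,"ay":0,"az":0,"x":0,"y":0,"z":0,"fingers":0.05},
  {"ax":0,"ay":0,"az":0,"x":0,"y":0,"z":0,"fingers":0.05},
])

```text
time_s: 15.6
ee_pos: [0.4601, 0.2134, -0.0294]
eef_rot: [3.142, -0.0, -0.0]
contact_force: [-0.2, 1.3, 0.2]
gripper_width: 0.0139
gripper_force: 20.0
```

step_arm([
  {"ax":0,"ay":0,"az":0,"x":0,"y":0,"z":20,"fingers":0.05},
  {"ax":0,"ay":0,"az":0,"x":0,"y":0,"z":60,"fingers":0.05},
  {"ax":0,"ay":0,"az":0.12,"x":15,"y":0,"z":100,"fingers":0.05},
  {"ax":0,"ay":0,"az":0.26,"x":35,"y":5,"z":110,"fingers":0.05},
  {"ax":0,"ay":0,"az":0.4,"x":55,"y":10,"z":110,"fingers":0.05},
])

```text
time_s: 16.1
ee_pos: [0.5173, 0.2241, 0.0835]
eef_rot: [3.141, -0.006, 0.405]
contact_force: [-0.2, 0.3, -0.4]
gripper_width: 0.0141
gripper_force: 20.0
```

step_arm([
  {"ax":0,"ay":0,"az":0.14,"x":20,"y":8,"z":0,"fingers":0.05},
  {"ax":0,"ay":0,"az":0.28,"x":40,"y":16,"z":0,"fingers":0.05},
  {"ax":0,"ay":0,"az":0.42,"x":60,"y":24,"z":0,"fingers":0.05},
  {"ax":0,"ay":0,"az":0.56,"x":80,"y":30,"z":0,"fingers":0.05},
  {"ax":0,"ay":0,"az":0.7,"x":100,"y":35,"z":0,"fingers":0.05},
])

```text
time_s: 16.6
ee_pos: [0.6156, 0.2587, 0.0802]
eef_rot: [-3.141, 0.0, 1.106]
contact_force: [1.0, 0.6, -0.7]
gripper_width: 0.014
gripper_force: 20.0
```

step_arm([
  {"ax":0,"ay":0,"az":0.14,"x":5,"y":1,"z":0,"fingers":0.05},
  {"ax":0,"ay":0,"az":0.28,"x":10,"y":2,"z":0,"fingers":0.05},
  {"ax":0,"ay":0,"az":0.42,"x":15,"y":2,"z":0,"fingers":0.05},
  {"ax":0,"ay":0,"az":0.47,"x":15,"y":2,"z":0,"fingers":0.05},
  {"ax":0,"ay":0,"az":0.47,"x":15,"y":2,"z":0,"fingers":0.05},
])

```text
time_s: 17.1
ee_pos: [0.63, 0.2602, 0.0801]
eef_rot: [-3.141, 0.0, 1.569]
contact_force: [-0.3, 0.5, 0.4]
gripper_width: 0.0138
gripper_force: 20.0
```

```bash
python3 - <<'E'
from h import *
from cell import manip,capture
o=manip.get_obs();e=o["ee_pos"];s=capture("side");print(o["time_s"],e,o["eef_rot"],o["gripper_width"],o["gripper_force"],o["contact_force"])
w=pickle.load(open("w4.pkl","rb"));print("pencil",toworld(w,[(130,124),(380,115)],.012).round(4).tolist())
c=capture("wrist");pickle.dump((wcam(c,o),s),open("w7.pkl","wb"))
hs=cv2.cvtColor(s["image"],cv2.COLOR_BGR2HSV)
m=cv2.inRange(hs,(45,80,30),(80,255,255));m[:, 300:]=0;m[:240]=0
print("green cap comp",[(cv2.boundingRect(k),cv2.contourArea(k)) for k in cv2.findContours(m,0,2)[0] if cv2.contourArea(k)>20])
print(topx(s,[[e[0],e[1]-.025-.068,e[2]+.033],[e[0],e[1]-.025-.068+.045,e[2]+.033],[e[0],e[1]+.043,e[2]+.033]]).round(0))
E
```

```text
17.1 [0.62996322 0.2602237  0.08008695] [-3.14102040e+00  2.95739686e-04  1.56948147e+00] 0.013816566588928093 19.993914876617254 [-0.3391666   0.50083103  0.38465494]
pencil [[0.669, 0.2965, 0.012], [0.6695, 0.1477, 0.012]]
green cap comp [((0, 274, 83, 105), 6517.5)]
[[199. 260.]
 [197. 275.]
 [190. 310.]]
```

step_arm([
  {"ax":0,"ay":0,"az":0,"x":0,"y":0,"z":-40,"fingers":0.05},
  {"ax":0,"ay":0,"az":0,"x":0,"y":0,"z":-75,"fingers":0.05},
  {"ax":0,"ay":0,"az":0,"x":0,"y":0,"z":-92,"fingers":0.05},
  {"ax":0,"ay":0,"az":0,"x":0,"y":0,"z":-100,"fingers":0.05},
  {"ax":0,"ay":0,"az":0,"x":0,"y":0,"z":-103,"fingers":0.05},
])

```text
time_s: 17.7
ee_pos: [0.6298, 0.2603, -0.0231]
eef_rot: [-3.141, 0.0, 1.569]
contact_force: [0.6, -0.0, 0.6]
gripper_width: 0.0141
gripper_force: 20.0
```

step_arm([
  {"ax":0,"ay":0,"az":0,"x":0,"y":0,"z":0,"fingers":0.05},
  {"ax":0,"ay":0,"az":0,"x":0,"y":0,"z":-1,"fingers":0.05},
  {"ax":0,"ay":0,"az":0,"x":0,"y":0,"z":-1,"fingers":0.05},
])

```text
time_s: 18.0
ee_pos: [0.6308, 0.2607, -0.0223]
eef_rot: [3.14, -0.001, 1.57]
contact_force: [0.6, -0.5, -0.1]
gripper_width: 0.0142
gripper_force: 20.0
```

step_arm([
  {"ax":0,"ay":0,"az":0,"x":0,"y":0,"z":0,"fingers":0.32},
  {"ax":0,"ay":0,"az":0,"x":0,"y":0,"z":0,"fingers":0.32},
  {"ax":0,"ay":0,"az":0,"x":0,"y":0,"z":15,"fingers":0.32},
  {"ax":0,"ay":0,"az":0,"x":0,"y":0,"z":55,"fingers":0.32},
  {"ax":0,"ay":0,"az":0,"x":0,"y":0,"z":100,"fingers":0.32},
])

```text
time_s: 18.5
ee_pos: [0.6291, 0.26, 0.0772]
eef_rot: [-3.139, 0.001, 1.57]
contact_force: [0.4, 0.2, 0.0]
gripper_width: 0.0293
gripper_force: 0.0
```

step_arm([
  {"ax":0,"ay":0,"az":-0.14,"x":-15,"y":0,"z":35,"fingers":0.5},
  {"ax":0,"ay":0,"az":-0.28,"x":-40,"y":5,"z":60,"fingers":0.5},
  {"ax":0,"ay":0,"az":-0.42,"x":-65,"y":12,"z":60,"fingers":0.5},
  {"ax":0,"ay":0,"az":-0.56,"x":-90,"y":20,"z":60,"fingers":0.5},
  {"ax":0,"ay":0,"az":-0.7,"x":-115,"y":30,"z":60,"fingers":0.5},
])

```text
time_s: 19.0
ee_pos: [0.5144, 0.2905, 0.1383]
eef_rot: [3.141, -0.002, 0.863]
contact_force: [0.7, -0.7, 0.3]
gripper_width: 0.0457
gripper_force: 0.0
```

step_arm([
  {"ax":0,"ay":0,"az":-0.14,"x":-25,"y":8,"z":0,"fingers":0.5},
  {"ax":0,"ay":0,"az":-0.28,"x":-50,"y":16,"z":0,"fingers":0.5},
  {"ax":0,"ay":0,"az":-0.42,"x":-75,"y":24,"z":0,"fingers":0.5},
  {"ax":0,"ay":0,"az":-0.56,"x":-100,"y":32,"z":0,"fingers":0.5},
  {"ax":0,"ay":0,"az":-0.7,"x":-130,"y":40,"z":0,"fingers":0.5},
])

```text
time_s: 19.5
ee_pos: [0.3846, 0.3309, 0.1379]
eef_rot: [-3.141, -0.002, 0.163]
contact_force: [0.5, 0.0, -0.2]
gripper_width: 0.0453
gripper_force: 0.0
```

step_arm([
  {"ax":0,"ay":0,"az":-0.1,"x":-15,"y":0,"z":0,"fingers":0.5},
  {"ax":0,"ay":0,"az":-0.17,"x":-15,"y":0,"z":0,"fingers":0.5},
  {"ax":0,"ay":0,"az":-0.17,"x":-15,"y":0,"z":0,"fingers":0.5},
])

```text
time_s: 19.8
ee_pos: [0.3699, 0.3307, 0.1379]
eef_rot: [-3.14, -0.002, 0.001]
contact_force: [0.9, 0.1, -0.8]
gripper_width: 0.0455
gripper_force: 0.0
```

```bash
python3 - <<'E'
from h import *
from cell import manip,capture
o=manip.get_obs();c=capture("wrist");w=wcam(c,o);s=capture("side");t=capture("top");print(o["time_s"],o["ee_pos"],o["eef_rot"],o["gripper_width"])
pickle.dump((w,s,t),open("w8.pkl","wb"))
a=c["image"][0:300,80:480];b=cv2.resize(s["image"][265:375,150:380],None,fx=1.74,fy=1.74,interpolation=cv2.INTER_CUBIC)
out=np.zeros((300+b.shape[0],400,3),np.uint8);out[:300]=a;out[300:,:b.shape[1]]=b[:,:400]
out=cv2.resize(out,None,fx=1.22,fy=1.22,interpolation=cv2.INTER_CUBIC);print(out.shape);cv2.imwrite("pics/w8.png",out)
E
```

```text
19.8 [0.36989725 0.33069885 0.1378769 ] [-3.14038263e+00 -1.60952028e-03  7.75623410e-04] 0.045463578867463224
(599, 488, 3)
```

View pics/w8.png

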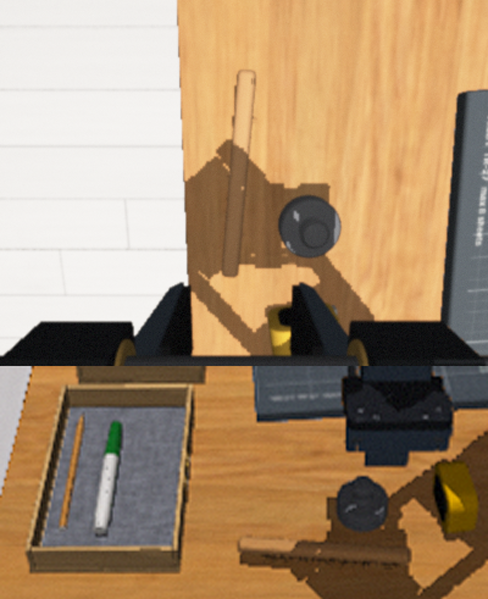

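The last view shows the marker lying flat in tray A at (108,478), with its cap toward the back. The brush runs from (245,70) to (231,275) in crop pixels, with bristles on its +y side. The pencil is in place.

```bash
python3 - <<'E'
from h import *
w,s,t=pickle.load(open("w8.pkl","rb"));im=w["image"]
P=np.array([(245,69),(231,276)])/1.22+[80,0]
for z in(.015,.027): print(z,toworld(w,P,z).round(4).tolist())
for r in(65,80,100,120):
    print(r,[int(v) for v in im[r,258:300,1]],toworld(w,[(258,r),(300,r)],.02).round(3)[:,:2].tolist())
for r in(150,190):
    print(r,[int(v) for v in im[r,250:300,2]])
P=np.array([(240,545),(410,555)]);px=np.c_[P[:,0]/1.22/1.74+150,(P[:,1]/1.22-300)/1.74+265];print(px,toworld(s,px,.015).round(4))
E
```

```text
0.015 [[0.4999, 0.3272, 0.015], [0.336, 0.3388, 0.015]]
0.027 [[0.4981, 0.3273, 0.027], [0.3402, 0.3385, 0.027]]
65 [177, 181, 182, 183, 183, 184, 183, 180, 180, 179, 184, 184, 180, 180, 179, 166, 123, 133, 165, 180, 188, 193, 189, 190, 195, 193, 197, 181, 145, 153, 123, 135, 174, 186, 183, 181, 183, 180, 184, 182, 184, 178] [[0.492, 0.348], [0.492, 0.31]]
80 [177, 180, 181, 184, 186, 179, 179, 182, 181, 184, 187, 189, 185, 170, 122, 124, 154, 174, 185, 190, 193, 196, 196, 196, 195, 197, 195, 184, 168, 149, 148, 182, 189, 190, 187, 187, 183, 185, 187, 187, 184, 178] [[0.479, 0.348], [0.479, 0.31]]
100 [185, 183, 184, 183, 183, 181, 184, 187, 185, 190, 185, 170, 121, 104, 133, 168, 181, 189, 192, 191, 195, 197, 198, 198, 194, 188, 171, 152, 143, 165, 175, 175, 176, 178, 182, 187, 189, 190, 194, 192, 186, 174] [[0.462, 0.348], [0.462, 0.309]]
120 [172, 136, 120, 104, 92, 88, 86, 90, 96, 93, 93, 89, 82, 88, 94, 99, 107, 127, 172, 182, 183, 186, 193, 190, 173, 140, 146, 179, 186, 188, 187, 185, 181, 187, 185, 193, 195, 198, 198, 190, 185, 173] [[0.444, 0.349], [0.444, 0.309]]
150 [130, 132, 132, 136, 138, 136, 135, 133, 131, 128, 130, 131, 129, 133, 135, 132, 126, 109, 111, 125, 129, 133, 132, 133, 132, 133, 131, 131, 133, 128, 120, 110, 125, 132, 128, 131, 127, 126, 128, 131, 132, 127, 132, 132, 136, 133, 128, 124, 125, 122]
190 [132, 130, 130, 131, 130, 130, 132, 133, 132, 131, 130, 129, 123, 125, 109, 117, 124, 127, 129, 134, 134, 132, 135, 131, 130, 129, 118, 110, 111, 127, 131, 135, 135, 133, 132, 129, 128, 125, 129, 132, 131, 137, 130, 136, 131, 129, 128, 126, 121, 120]
[[263.05822499 349.3225928 ]
 [343.14113435 354.03335218]] [[0.495  0.323  0.015 ]
 [0.3371 0.3357 0.015 ]]
```

step_arm([
  {"ax":0,"ay":0,"az":-0.07,"x":40,"y":0,"z":0,"fingers":0.4},
  {"ax":0,"ay":0,"az":-0.07,"x":75,"y":0,"z":-20,"fingers":0.4},
  {"ax":0,"ay":0,"az":-0.07,"x":75,"y":0,"z":-65,"fingers":0.4},
  {"ax":0,"ay":0,"az":-0.07,"x":75,"y":0,"z":-105,"fingers":0.4},
  {"ax":0,"ay":0,"az":-0.07,"x":75,"y":0,"z":-130,"fingers":0.4},
])

```text
time_s: 20.45
ee_pos: [0.4443, 0.329, 0.0036]
eef_rot: [3.139, 0.003, -0.07]
contact_force: [-0.1, -0.9, -0.2]
gripper_width: 0.0366
gripper_force: 0.0
```

step_arm([
  {"ax":0,"ay":0,"az":0,"x":0,"y":0,"z":-15,"fingers":0.4},
  {"ax":0,"ay":0,"az":0,"x":0,"y":0,"z":-25,"fingers":0.4},
  {"ax":0,"ay":0,"az":0,"x":0,"y":0,"z":-32,"fingers":0.4},
  {"ax":0,"ay":0,"az":0,"x":0,"y":0,"z":-34,"fingers":0.4},
])

```text
time_s: 20.85
ee_pos: [0.4453, 0.3304, -0.0277]
eef_rot: [3.141, 0.0, -0.07]
contact_force: [-0.2, -0.2, -0.0]
gripper_width: 0.0366
gripper_force: 0.0
```

step_arm([
  {"ax":0,"ay":0,"az":0,"x":0,"y":0,"z":-1,"fingers":0.4},
  {"ax":0,"ay":0,"az":0,"x":0,"y":0,"z":-1,"fingers":0.04},
  {"ax":0,"ay":0,"az":0,"x":0,"y":0,"z":-1,"fingers":0.04},
  {"ax":0,"ay":0,"az":0,"x":0,"y":0,"z":-1,"fingers":0.04},
  {"ax":0,"ay":0,"az":0,"x":0,"y":0,"z":-1,"fingers":0.04},
], newtons=25)

```text
time_s: 21.35
ee_pos: [0.4454, 0.3306, -0.0279]
eef_rot: [-3.141, -0.001, -0.07]
contact_force: [-1.0, 0.6, 2.1]
gripper_width: 0.0118
gripper_force: 25.0
```

step_arm([
  {"ax":0,"ay":0,"az":0,"x":0,"y":0,"z":0,"fingers":0.04},
  {"ax":0,"ay":0,"az":0,"x":0,"y":0,"z":0,"fingers":0.04},
])

```text
time_s: 21.55
ee_pos: [0.4454, 0.3306, -0.028]
eef_rot: [-3.141, -0.001, -0.07]
contact_force: [-0.6, -0.1, 4.9]
gripper_width: 0.0116
gripper_force: 25.0
```

step_arm([
  {"ax":0,"ay":0,"az":0,"x":0,"y":0,"z":20,"fingers":0.04},
  {"ax":0,"ay":0,"az":0,"x":0,"y":0,"z":60,"fingers":0.04},
  {"ax":0,"ay":0,"az":0.12,"x":10,"y":-5,"z":100,"fingers":0.04},
  {"ax":0,"ay":0,"az":0.26,"x":30,"y":-15,"z":110,"fingers":0.04},
  {"ax":0,"ay":0,"az":0.4,"x":50,"y":-25,"z":110,"fingers":0.04},
])

```text
time_s: 22.05
ee_pos: [0.4968, 0.306, 0.0841]
eef_rot: [-3.141, -0.005, 0.336]
contact_force: [-0.2, -0.1, -0.5]
gripper_width: 0.0119
gripper_force: 25.0
```

step_arm([
  {"ax":0,"ay":0,"az":0.14,"x":20,"y":-8,"z":0,"fingers":0.04},
  {"ax":0,"ay":0,"az":0.28,"x":40,"y":-16,"z":0,"fingers":0.04},
  {"ax":0,"ay":0,"az":0.42,"x":60,"y":-24,"z":0,"fingers":0.04},
  {"ax":0,"ay":0,"az":0.56,"x":80,"y":-32,"z":0,"fingers":0.04},
  {"ax":0,"ay":0,"az":0.7,"x":97,"y":-43,"z":0,"fingers":0.04},
])

```text
time_s: 22.55
ee_pos: [0.5928, 0.2621, 0.0808]
eef_rot: [-3.141, 0.0, 1.036]
contact_force: [-0.4, 0.8, -0.8]
gripper_width: 0.0123
gripper_force: 25.0
```

step_arm([
  {"ax":0,"ay":0,"az":0.14,"x":0,"y":0,"z":0,"fingers":0.04},
  {"ax":0,"ay":0,"az":0.28,"x":0,"y":0,"z":0,"fingers":0.04},
  {"ax":0,"ay":0,"az":0.42,"x":0,"y":0,"z":0,"fingers":0.04},
  {"ax":0,"ay":0,"az":0.54,"x":0,"y":0,"z":0,"fingers":0.04},
  {"ax":0,"ay":0,"az":0.54,"x":0,"y":0,"z":0,"fingers":0.04},
])

```text
time_s: 23.05
ee_pos: [0.5917, 0.2621, 0.0808]
eef_rot: [-3.141, 0.001, 1.569]
contact_force: [-0.5, 0.4, -0.6]
gripper_width: 0.0117
gripper_force: 25.0
```

```bash
python3 - <<'E'
from h import *
from cell import manip,capture
o=manip.get_obs();print(o["time_s"],o["ee_pos"],o["eef_rot"],o["gripper_width"],o["gripper_force"],o["contact_force"])
w,s,t=pickle.load(open("w8.pkl","rb"))
px=lambda u,v:(u/1.22/1.74+150,(v/1.22-300)/1.74+265)
print("trayA rim inner -x line",toworld(s,[px(193,390),px(180,572)],.035).round(4).tolist(),"marker",toworld(s,[px(116,422),px(101,533)],.013).round(4).tolist(),"rim +x",toworld(s,[px(64,388),px(29,570)],.035).round(4).tolist())
E
```

```text
23.05 [0.59169964 0.26214777 0.08082954] [-3.14054150e+00  5.01464161e-04  1.56939113e+00] 0.011723541954599273 24.99690450495109 [-0.45723943  0.38634073 -0.61162818]
trayA rim inner -x line [[0.5489, 0.142, 0.035], [0.5468, 0.3657, 0.035]] marker [[0.6299, 0.1661, 0.013], [0.6278, 0.3067, 0.013]] rim +x [[0.686, 0.1373, 0.035], [0.6829, 0.3623, 0.035]]
```

step_arm([
  {"ax":0,"ay":0,"az":0,"x":0,"y":0,"z":-40,"fingers":0.04},
  {"ax":0,"ay":0,"az":0,"x":0,"y":0,"z":-75,"fingers":0.04},
  {"ax":0,"ay":0,"az":0,"x":0,"y":0,"z":-92,"fingers":0.04},
  {"ax":0,"ay":0,"az":0,"x":0,"y":0,"z":-100,"fingers":0.04},
  {"ax":0,"ay":0,"az":0,"x":0,"y":0,"z":-102,"fingers":0.04},
])

```text
time_s: 23.55
ee_pos: [0.5916, 0.2622, -0.0214]
eef_rot: [-3.14, 0.001, 1.568]
contact_force: [0.5, -1.0, 0.0]
gripper_width: 0.0119
gripper_force: 25.0
```

step_arm([
  {"ax":0,"ay":0,"az":0,"x":0,"y":0,"z":0,"fingers":0.04},
  {"ax":0,"ay":0,"az":0,"x":0,"y":0,"z":-1,"fingers":0.04},
  {"ax":0,"ay":0,"az":0,"x":0,"y":0,"z":-1,"fingers":0.04},
])

```text
time_s: 23.85
ee_pos: [0.5928, 0.2626, -0.0204]
eef_rot: [3.14, -0.001, 1.57]
contact_force: [-0.0, 0.1, -0.7]
gripper_width: 0.0122
gripper_force: 25.0
```

step_arm([
  {"ax":0,"ay":0,"az":0,"x":0,"y":0,"z":-1,"fingers":0.04},
  {"ax":0,"ay":0,"az":0,"x":0,"y":0,"z":-1,"fingers":0.24},
  {"ax":0,"ay":0,"az":0,"x":0,"y":0,"z":-1,"fingers":0.24},
  {"ax":0,"ay":0,"az":0,"x":0,"y":0,"z":12,"fingers":0.24},
  {"ax":0,"ay":0,"az":0,"x":0,"y":0,"z":40,"fingers":0.24},
])

```text
time_s: 24.35
ee_pos: [0.5904, 0.2616, 0.0174]
eef_rot: [-3.137, 0.002, 1.57]
contact_force: [0.3, 0.4, 0.3]
gripper_width: 0.0218
gripper_force: 0.0
```

step_arm([
  {"ax":0,"ay":0,"az":0,"x":0,"y":0,"z":50,"fingers":0.24},
  {"ax":0,"ay":0,"az":0,"x":-10,"y":-10,"z":95,"fingers":0.24},
  {"ax":0,"ay":0,"az":-0.1,"x":-40,"y":-25,"z":125,"fingers":0.24},
  {"ax":0,"ay":0,"az":-0.2,"x":-80,"y":-50,"z":130,"fingers":0.24},
  {"ax":0,"ay":0,"az":-0.3,"x":-120,"y":-75,"z":130,"fingers":0.24},
])

```text
time_s: 24.85
ee_pos: [0.472, 0.1872, 0.1512]
eef_rot: [3.137, -0.003, 1.266]
contact_force: [-0.1, 0.1, -0.2]
gripper_width: 0.0216
gripper_force: 0.0
```

step_arm([
  {"ax":0,"ay":0,"az":0,"x":-40,"y":-25,"z":0,"fingers":0.24},
  {"ax":0,"ay":0,"az":0,"x":-80,"y":-50,"z":0,"fingers":0.24},
  {"ax":0,"ay":0,"az":0,"x":-80,"y":-50,"z":0,"fingers":0.24},
  {"ax":0,"ay":0,"az":0,"x":-80,"y":-50,"z":0,"fingers":0.24},
])

```text
time_s: 25.25
ee_pos: [0.3922, 0.1373, 0.1499]
eef_rot: [3.139, -0.002, 1.269]
contact_force: [0.3, -0.6, 1.0]
gripper_width: 0.0217
gripper_force: 0.0
```

```bash
python3 - <<'E'
from h import *
from cell import manip,capture
o=manip.get_obs();print(o["time_s"],o["ee_pos"],o["eef_rot"],o["gripper_width"],o["contact_force"])
s=capture("side");t=capture("top");pickle.dump((s,t),open("f.pkl","wb"))
for k,b,p,nz in(("step",STEP,[.593,.004,1.56],.035),("tower",TOWER,[.643,-.063,0],.04)):
    m=largest(blue(t["image"]),topx(t,[p[0],p[1],nz])[0]);print(k,m.sum(),fit(t,m,b,p,.005))
B=blue(s["image"]);B[:, :150]=0;B[:, 260:]=0;B[:190]=0;B[275:]=0
M=cv2.resize((B>0).astype(np.uint8),None,fx=2,fy=2,interpolation=cv2.INTER_NEAREST)
r=render(s,STEP,.593,.003,1.57,.005)|render(s,TOWER,.643,-.063,0,.005);print("side joint IoU",(M&r).sum()/(M|r).sum())
hs=cv2.cvtColor(s["image"],cv2.COLOR_BGR2HSV)
print("tray outline px",topx(s,[[.555,.130,.035],[.695,.130,.035],[.695,.340,.035],[.555,.340,.035]]).round(0).tolist())
for r in range(272,362,3): print(r,"".join("#" if hs[r,c,2]<45 else "G" if (45<hs[r,c,0]<85 and hs[r,c,1]>100) else "o" if (hs[r,c,0]<22 and hs[r,c,1]>70) else "w" if (hs[r,c,1]<40 and hs[r,c,2]>150) else "." for c in range(155,250)))
E
```

```text
25.25 [0.39215544 0.13725089 0.14990025] [ 3.13890728e+00 -1.95409887e-03  1.26916261e+00] 0.021732431077642556 [ 0.29281849 -0.57473736  0.97526993]
step 296 (array([0.59449108, 0.00407237, 1.57675514]), np.float64(0.9241819632881085))
tower 236 (array([ 0.64428351, -0.06390754, -0.03669806]), np.float64(0.9284274193548387))
side joint IoU 0.9122985926983479
tray outline px [[239.0, 272.0], [177.0, 273.0], [159.0, 351.0], [232.0, 351.0]]
272 wwwwwwww.oooooooooooooooooooooooooooooooooooooooooooooooooooooooooooooooooooooooooooooooooooooo
275 wwwwwwwwooooooooooooooooooooooooooooooooooooooooooooooooooooooooooooooooooooooooooooooooooooooo
278 wwwwwwwoooooooooooooooooooooooooooooooooooooooooooooooooooooooooooooooooooooooooooooooooooooooo
281 wwwwwwooooooooooooooooooo#ooooooooooooooooooooooooooooooooooooooooooooooooooooooooooooooooooooo
284 wwwwwwoooooooooooooooooo#ooo...................................ooooooo............ooo#ooooooooo
287 wwwwwoooooooooooooooooooooo....................................oooooo.............ooo#ooooooooo
290 wwwwooooooooooooooooooo##oo.....oo...................
[... 1642 characters left out ...]

341 oooooooooooo#oo.........................................oooooooo.............oooooooooooooooooo
344 ooooooooooo#oooo..........................................##..#..............oooooooooooooooooo
347 ooooooooooo##o............................................#.................ooo#ooooooooooooooo
350 ooooooooooooooooooooooooooooooooooooooooooooooooooooooooooooooooooooooooooooooo#ooooooooooooooo
353 ooooooooooooooooooooooooooooooooooooooooooooooooooooooooooooooooooooooooooooooooooooooooooooooo
356 ooooooooooooooooooooooooooooooooooooooooooooooooooooooooooooooooooooooooooooooooooooooooooooooo
359 ooooooooooooooooooooooooooooooooooooooooooooooooooooooooooooooooooooooooooooooooooooooooooooooo
```

```bash
python3 - <<'E'
from h import *
s,t=pickle.load(open("f.pkl","rb"))
for y0 in(.235,):
    print(topx(s,[[.592,y0-.08,.015],[.592,y0+.08,.015],[.592,y0+.08,.0],[.60,y0,.015],[.585,y0,.015],[.592,.135,.005],[.592,.130,.035]]).round(1).tolist())
hs=cv2.cvtColor(s["image"],cv2.COLOR_BGR2HSV)
for r in range(266,292): print(r,[tuple(int(x) for x in hs[r,c]) for c in(218,220,222)], [int(hs[r,c,2]) for c in (200,230)])
# weight / tape / marker unchanged
s0=pickle.load(open("side0.pkl","rb"))
d=cv2.absdiff(s["image"],s0["image"]).max(2)
for n,(r0,r1,c0,c1) in dict(weight=(315,345,305,337),tape=(308,348,352,380),pencil=(288,345,178,192),block=(248,264,205,232)).items(): print(n,(d[r0:r1,c0:c1]>50).mean().round(3))
E
```

```text
[[222.0, 286.9], [214.8, 346.4], [215.5, 350.9], [214.8, 315.0], [221.9, 314.9], [223.1, 283.4], [222.2, 272.6]]
266 [(16, 133, 86), (17, 129, 91), (18, 122, 88)] [87, 87]
267 [(17, 127, 86), (17, 123, 93), (17, 125, 90)] [91, 87]
268 [(16, 132, 93), (16, 130, 92), (19, 132, 91)] [91, 91]
269 [(17, 126, 87), (16, 129, 87), (15, 132, 87)] [91, 85]
270 [(17, 121, 95), (17, 134, 93), (16, 130, 92)] [86, 89]
271 [(16, 123, 93), (18, 129, 91), (17, 118, 93)] [79, 88]
272 [(18, 143, 75), (15, 124, 76), (16, 138, 72)] [78, 80]
273 [(17, 131, 156), (17, 133, 152), (18, 130, 153)] [122, 156]
274 [(17, 122, 200), (18, 122, 202), (18, 125, 202)] [164, 202]
275 [(16, 128, 140), (17, 131, 138), (17, 131, 130)] [144, 132]
276 [(18, 124, 80), (14, 117, 87), (16, 132, 93)] [85, 95]
277 [(16, 130, 86), (18, 127, 86), (16, 118, 91)] [89, 91]
278 [(17, 129, 87), (17, 132, 83), (15, 113, 90)] [90, 92]
279 [(16, 126, 85), (15, 135, 89), (16, 125, 88)] [88, 87]
280 [(16, 132, 89), (17, 132, 93), (16, 123, 91)] [89, 89]
281 [(16, 118, 91), (16, 127, 88), (17, 126, 83)] [88, 86]
282 [(17, 127, 90), (15, 151, 132), (15, 145, 130)] [87, 90]
283 [(17, 135, 89), (15, 147, 191), (15, 149, 183)] [73, 72]
284 [(13, 109, 105), (15, 148, 186), (15, 148, 184)] [80, 75]
285 [(9, 84, 121), (15, 147, 187), (15, 144, 189)] [117, 115]
286 [(13, 111, 120), (15, 142, 188), (15, 147, 184)] [108, 103]
287 [(14, 118, 134), (15, 156, 180), (14, 146, 185)] [109, 101]
288 [(15, 136, 142), (15, 151, 186), (15, 147, 182)] [108, 106]
289 [(14, 144, 158), (16, 150, 184), (15, 145, 183)] [108, 111]
290 [(15, 155, 171), (15, 151, 184), (16, 152, 175)] [112, 110]
291 [(15, 154, 172), (15, 151, 186), (15, 148, 176)] [111, 111]
weight 0.001
tape 0.0
pencil 0.0
block 0.021
```

```bash
python3 -c "
from cell import manip
print(manip.close_job())"
```

```text
the job is handed in; nothing more can be done
None
```

The job is handed in at about 25 s: marker and brush lie flat in the pencil tray and both foam pieces stand on the block tray's floor. The final images show the pencil, timber block, weight and tape measure unmoved; I did not check the glue bottle at the end.

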